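Square up the dosing cards and hold the clip open over them

TASK

Take the loose dosing card out of the steel rest and stand it in the wooden stand's slot, right down, squarely and centred in front of the card already there. Then pinch the black handles of the spring clip to open it, lift it and bring it down over the middle of the two cards' top edge, and finish while still holding it there wide open, in line with the cards, its lips about 25 mm below the edge on both sides and touching neither card nor stand, so that I can slip a note in. Leave the other things as they are.

Things in the scene. Friction and masses are not known exactly. Their poses are not given: they have to be found in the camera images.
- card: Loose dosing card: rigid white plastic plate with grey dose cells, 6 mm thick (its x), 56 mm wide (y), 100 mm tall (z), about 50 g. Origin: centre of its bottom edge. It starts upright in the rest's slot, bottom 8 mm and top 108 mm above the table; it can be taken from above by its two side edges (56 mm apart), above the rest's walls.
- rest: Fixed low steel rest with one slot 9 mm wide (its x) along its y; walls reach 42 mm above the table, slot floor at 8 mm, walls 60 mm long. Origin: centre of its underside on the table, slot centred over it.
- stand: Fixed wooden stand. Origin on the table under its middle; x: the cards' thickness direction, y: their width, z up. A fixed white card, 44 mm wide (y), fills x = 0 to 6 mm up to z = 108 mm. Front wall (x = -17 to -9 mm) and back wall (x = 6 to 14 mm) are 70 mm long and 50 mm high; a flared lip on the front wall rises to z = 59 mm, opening the mouth 4 mm more.
- stand_slot (a point): Middle of the empty slot's floor in the stand, for the loose card: x = -4.5 mm, y = 0, z = 8 mm in the stand's frame. The slot is 9 mm wide (x = -9 to 0 mm), directly in front (-x) of the fixed card, and open at both ends; in it the loose card may lean about 0.07 rad.
- pile_top (a point): Middle of the top edge of the finished two-card pile in the stand: x = -1.5 mm, y = 0, z = 108 mm in the stand's frame (both cards' tops are level).
- card_top (a point): Middle of the loose card's top edge.
- clip: Spring clip, 65 g, 92 mm tall, standing on its closed steel lips, two black handles up in a V. Origin: underside, between the lips; x: the way handles are squeezed and jaws open; y: along the pivot pin (36 mm long, 12 mm thick, 50 mm above the origin). Handles and jaws are 30 mm wide (y). Handles' outer faces are about 32 mm apart at the pivot, 54 mm at the top; they drop the clip when let go.
- clip_mouth (a point): Point midway between the lips at their lower edge: the clip's origin (stays in the middle as the clip opens).
- jaw_a (a joint): Swing of the clip lever on its +x side, rad: 0 shut, 0.32 at the firm wide open stop, where the handles are parallel, outer faces 28 mm apart from z = 46 to 92 mm. The spring needs about 5 N at the handle tops to start and 11 to 14 N (at 26 to 34 mm above the pivot) to reach the stop; grip with 20 N or more.
- jaw_b (a joint): Swing of the clip lever on its -x side, rad: 0 shut, 0.32 wide open. With both wide open the lips gape 31 mm (28 mm or more up to 24 mm above them) and reach about 28 mm out from the middle; the pin's underside is 44 mm above the lips.
- bottle: Bystander: closed brown plastic bottle, 56 mm across, 110 mm tall, on the turntable (a 200 mm disc, top 18 mm up, that turns freely). Origin: centre of its underside.
- dosing_cup: Bystander: clear plastic dosing cup, 40 mm across, 35 mm tall, on the turntable. Origin: centre of its underside.
- jar: Bystander: small white jar with steel lid, 54 mm across, 50 mm tall, on the turntable. Origin: centre of its underside.
- massager: Bystander: pink hard silicone massager, 56 mm across, 47 mm tall, on the table. Origin: centre of its underside.
- tin: Bystander: small round steel tin, 62 mm across, 26 mm tall, on the table. Origin: centre of its underside.
- soap: Bystander: white soap bar, 55 x 85 x 24 mm, on the table. Origin: centre of its underside.
Things that resemble listed ones, but are neither listed nor needed, are in the scene too. There is more than one size of the card; the one meant has the size given above.

How it is judged (in metres and radians):
On the way, in this order (a step that is already met when the one before it is completed fails the run):
1. the loose card stands fully down, square and centred in the stand, let go (z of card in the frame of stand below 0.013 m and x of card in the frame of stand between -0.012 and 0 m and y of card in the frame of stand between -0.006 and 0.006 m and angle between card's own z axis and vertical below 0.13 rad and angle between the y axis of card and the y axis of stand, either way round below 0.15 rad and contact force between the fingers and card below 0.2 N), for 0.2 s.
2. the clip is squeezed open in the fingers and lifted off the table (value of joint each of jaw_a, jaw_b above 0.2 rad and contact force between the fingers and clip above 4 N and height (world z) of clip above 0.03 m), for 0.2 s.
At the end, for the whole second after the job is handed in: Card down in the slot (5 mm), centred to 6 mm, let go. Clip held over 4 N, each lever open over 0.2 rad, lips 10 to 50 mm below the card tops, within 10 mm (thickness) and 13 mm (along) of the pile's middle, upright and aligned to 0.2 rad, under 1 N on card and stand (z of card in the frame of stand below 0.013 m and x of card in the frame of stand between -0.012 and 0 m and y of card in the frame of stand between -0.006 and 0.006 m and angle between card's own z axis and vertical below 0.13 rad and angle between the y axis of card and the y axis of stand, either way round below 0.15 rad and value of joint each of jaw_a, jaw_b above 0.2 rad and contact force between the fingers and clip above 4 N and contact force between the fingers and card below 0.3 N and x of clip_mouth in the frame of stand between -0.0115 and 0.0085 m and y of clip_mouth in the frame of stand between -0.013 and 0.013 m and z of clip_mouth in the frame of stand between 0.058 and 0.098 m and angle between the x axis of clip and the x axis of stand, either way round below 0.2 rad and angle between clip's own z axis and vertical below 0.2 rad and contact force between clip and card below 1 N and contact force between clip and stand below 1 N); the arm keeps its last pose, push and grip.
It fails at once if a bystander was moved more than 30 mm or knocked over (distance of any of bottle, dosing_cup, jar, massager, tin, soap from where it was at the start of the episode above 0.03 m or angle between any of bottle, dosing_cup, jar, massager, tin, soap's own z axis and vertical above 0.6 rad).
It also fails if it takes over 64 s, if anything falls off the work surface, if the arm or the gripper's body presses on something with over 40 N, if the wrist force passes 120 N, or if a joint passes its speed limit or range.

ROBOT

A 6-joint arm with a two-finger parallel gripper is mounted at the origin on the work surface. World frame = base frame: x ahead of the robot, y to its left, z up, the work surface at z = 0. Lengths are in mm, angles in rad, forces in N, time in s.
With the tool pointing down it reaches from about 350 to 775 mm from the base axis. Payload 7.3 kg.
Tool frame: the origin (TCP) lies on the centre line of the jaws, within the pads' length; the fingertips stand 22 mm ahead of it and the grasp point (between the pads) lies 3 mm ahead of it (bot.finger_overhang is the distance from the TCP to the fingertips, in mm); y points along the fingers, z is the direction in which the jaws open and shut, and the axes are right-handed (so a half turn about y gives the same grasp; the last joint's range is limited). The gripper opens to 92 mm and grips with 3 to 60 N. Pads are 19 mm wide; open, the fingers measure 130 mm over their backs; the gripper's body (75 mm by 190 mm) begins 47 mm behind the grasp point.
Start: joints at [1.022, 0.342, 1.524, -0, 1.275, -0.146], TCP at [205.786, 483.01, 210.441] pointing down, gripper open.
Joint ranges: [-2.53, 2.53], [-0.77, 2.02], [0.04, 2.7], [-1, 4.14], [0.28, 2.66], [-3.11, 3.11]. Speed limits (rad/s): [2.57, 2.57, 3.14, 3.14, 3.14, 3.14].

INTERFACE

Orientations are given as [roll, pitch, yaw] about the fixed x, y, z axes, in that order (R = Rz(yaw) Ry(pitch) Rx(roll)).
In Python, from plant import bot, viewer, find_in, spot_point gives the robot as it stands.
- The arm moves only by the tool send_rows, never from a script. Its argument "moves" is a list of rows, each a list of 3 entries, a list of its own where there are three numbers: the shift along the tool's x, y, z in mm, then the turn, a rotation vector about the tool's x, y, z in degrees, then the finger opening in mm, from 0 to 91.8. A call has 1 to 20 rows; each row shifts and turns the pose as measured when the row begins, along the tool's axes as they then stand; what a row does not reach is not made up. A row lasts 1/8 s, in which the tool goes at most 62.5 mm and 10.7 degrees, less where a joint would pass 70% of its speed; a pose out of reach is approached as far as the arm can. A call with a gripper value outside its range is refused whole. The fingers move at their own pace and stop on an object; the grip force is fixed at half the most. Time passes only in rows, so rows that do not move let the fingers close. It gives the time, the measured TCP pose, the force and the opening at its end, in the units of the state.
- bot.get_obs(): the state, without advancing time (a new reading comes with each control period).
- viewer.capture(name): name is "scene" or "top"; returns the picture (384x512x3 uint8, blue, green, red); there is no depth.
- viewer.camera_model(name): a dict with "fx", "fy", "cx", "cy" (pixels), "distortion" ([k1, k2, p1, p2, k3] as OpenCV has them; the pictures are not rectified), "rvec" (rotation vector, rad) and "tvec" (3), from world to camera coordinates, as OpenCV has them. Camera axes: x right, y down, z forward; pixel columns grow to the right and rows downward; lengths in mm; the calibration is good to about 2 mm. A picture is of the moment at which its call begins. camera_model takes no time and is no camera call.
- bot.close_job(): hands the job in, once; it reports no verdict.
Trained networks look in the newest picture that a camera, given by its name, has taken for a name from the list of things; names that differ only in an ending like _2 or _b are one class to them, and where a whole thing is asked for, a point or a joint stands for the part that bears it (a point fixed in the world has none). Each returns a list of dicts, best first, with "conf" (0 to 1); they miss things now and then, are a little off and sometimes report something else, mostly with a low value. They report only what shows in the picture. A call takes as long as a camera call. They do not tell look-alikes from the thing itself.
- find_in(camera, thing): "extent" ([centre column, centre row, width, height] in pixels, round what is visible of it).
- spot_point(camera, thing): "point" ([column, row] in pixels: a listed point, or the origin of a listed thing).
The state is a dict: "time": time; "joint_positions": joint angles; "dq": joint speeds; "tau": joint torques, N m; "tool_pos": TCP position; "tcp_rot": TCP orientation; "contact_force": force on the tool from outside, world axes, zero at the start; "moment": the same for the moment, N m; "grip_width": finger opening in mm.
Only numpy, scipy, OpenCV 4.12 (cv2) and the standard library are available. Lean on these libraries where they do the work, as an engineer would, in place of code of your own. Each camera call takes 0.05 s, during which the arm holds its last target.

## Working session

There is one attempt and no reset: what is moved stays moved. The work goes in short steps, Python scripts to look and compute and a tool call to move; the robot and the scene stay as the last step left them, time stands still between calls to the robot, and variables do not carry over. Pictures are saved under pics/ and viewed, and the job is handed in when it is done.

Besides the shell and the picture viewer there is one more tool, called as a command line: name --argument value ..., lists and objects as JSON in quotes. send_rows: Moves the arm, as the interface text tells. Its arguments: {"type":"object","properties":{"moves":{"type":"array","items":{"type":"array"}}},"required":["moves"]}

```bash
ls; mkdir -p pics; python3 - <<'E'
from plant import bot, viewer, find_in, spot_point
import cv2
for c in ("scene","top"):
    im=viewer.capture(c); cv2.imwrite(f"pics/{c}0.png",im)
    m=viewer.camera_model(c); print(c,m)
    for t in ("card","rest","stand","clip"):
        print(t,[(round(d['conf'],2),[round(float(x)) for x in d['extent']]) for d in find_in(c,t)][:4])
    for t in ("card","rest","stand","stand_slot","pile_top","card_top","clip","clip_mouth"):
        print(t,[(round(d['conf'],2),[round(float(x),1) for x in d['point']]) for d in spot_point(c,t)][:4])
o=bot.get_obs(); print(o['time'],o['tool_pos'],o['tcp_rot'],o['grip_width'],o['contact_force'])
E
```

```text
pics
scene {'fx': 496.9370421604949, 'fy': 496.9370421604949, 'cx': 254.4892154910498, 'cy': 191.53047708657706, 'distortion': array([0.00505747, 0.        , 0.        , 0.        , 0.        ]), 'rvec': array([ 2.16738629,  0.71997983, -0.37109449]), 'tvec': array([-510.76299452, -153.12681931, 1335.90368172])}
card [(0.71, [251, 168, 16, 26]), (0.63, [268, 134, 25, 30]), (0.6, [243, 131, 13, 30])]
rest [(0.72, [130, 249, 33, 50]), (0.62, [269, 153, 25, 23])]
stand [(0.8, [216, 189, 42, 55])]
clip [(0.83, [132, 248, 30, 48])]
card [(0.83, [264.9, 153.5]), (0.63, [255.5, 180.2]), (0.56, [242.2, 144.9]), (0.34, [213.0, 168.8])]
rest [(0.96, [270.1, 155.6])]
stand [(0.72, [212.7, 204.6]), (0.67, [137.9, 223.3])]
stand_slot [(0.91, [217.4, 198.8])]
pile_top [(0.93, [212.4, 162.8]), (0.34, [326.6, 200.7])]
card_top [(0.96, [248.4, 154.5]), (0.67, [267.5, 121.4]), (0.61, [242.8, 117.8]), (0.35, [203.3, 307.7])]
clip [(0.96, [138.8, 265.0])]
clip_mouth [(0.67, [139.0, 263.2]), (0.33, [214.6, 198.3]), (0.25, [214.9, 202.6])]
top {'fx': 476.82644374001393, 'fy': 476.82644374001393, 'cx': 256
[... 245 characters left out ...]
)}
card [(0.63, [158, 241, 26, 10]), (0.54, [155, 280, 23, 8]), (0.54, [204, 232, 18, 6])]
rest []
stand [(0.67, [248, 240, 33, 32])]
clip [(0.81, [349, 240, 20, 18])]
card [(0.51, [162.9, 240.9]), (0.48, [158.9, 275.7]), (0.47, [201.2, 231.3])]
rest []
stand [(0.78, [246.9, 239.0]), (0.5, [342.8, 237.9])]
stand_slot [(0.81, [248.1, 242.0])]
pile_top [(0.97, [243.4, 238.9])]
card_top [(0.58, [156.7, 243.3]), (0.53, [198.4, 229.0]), (0.51, [154.5, 280.3])]
clip [(0.95, [342.4, 242.0])]
clip_mouth [(0.75, [345.5, 238.0]), (0.52, [154.5, 243.9])]
1.3 [205.77858672 483.01124097 210.44003462] [-1.57070326e+00 -2.51362946e-05 -4.02809035e-01] 91.77730992005816 [ 0.05130277  0.07033647 -0.91869269]
```

```bash
python3 - <<'E'
import cv2
a=cv2.imread("pics/scene0.png");b=cv2.imread("pics/top0.png")
cv2.imwrite("pics/scene1.png",cv2.resize(a,(800,600),interpolation=cv2.INTER_CUBIC))
cv2.imwrite("pics/top1.png",cv2.resize(b,(800,600),interpolation=cv2.INTER_CUBIC))
c=a[110:210,190:310];cv2.imwrite("pics/crop_s.png",cv2.resize(c,None,fx=6.5,fy=6,interpolation=cv2.INTER_CUBIC))
c=b[205:305,130:290];cv2.imwrite("pics/crop_t.png",cv2.resize(c,None,fx=5,fy=5,interpolation=cv2.INTER_CUBIC))
E
```

```text
(no output)
```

View pics/scene1.png

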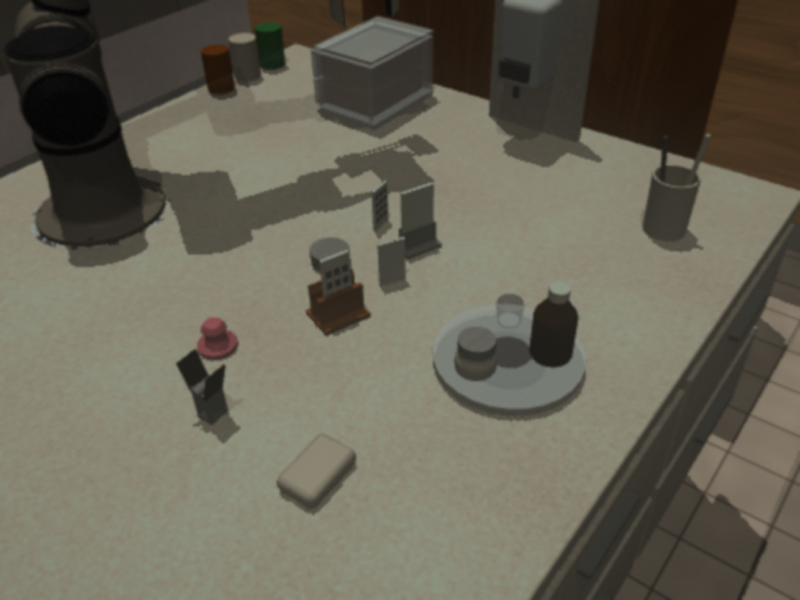

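View pics/top1.png

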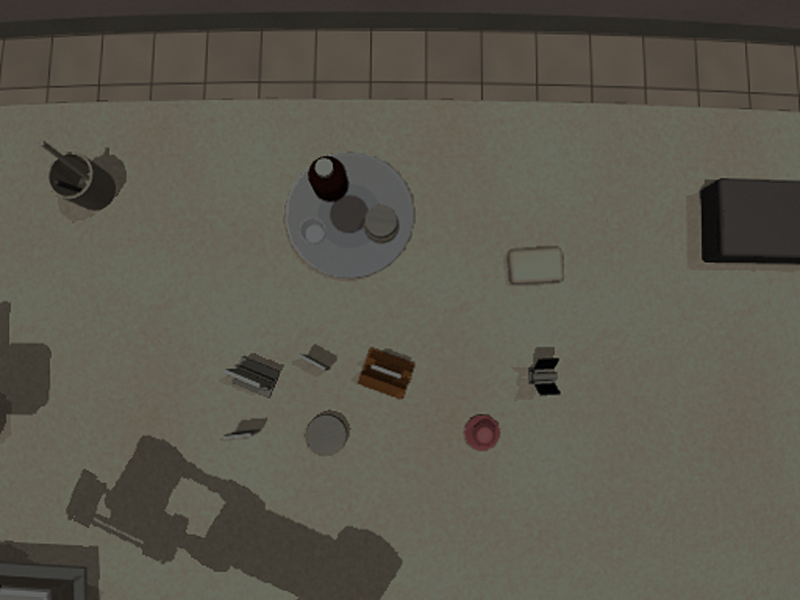

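View pics/crop_s.png

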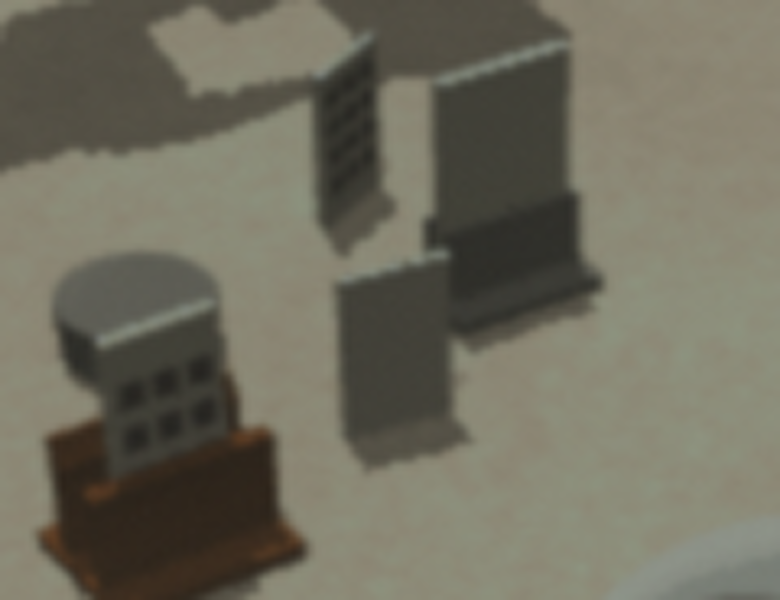

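View pics/crop_t.png

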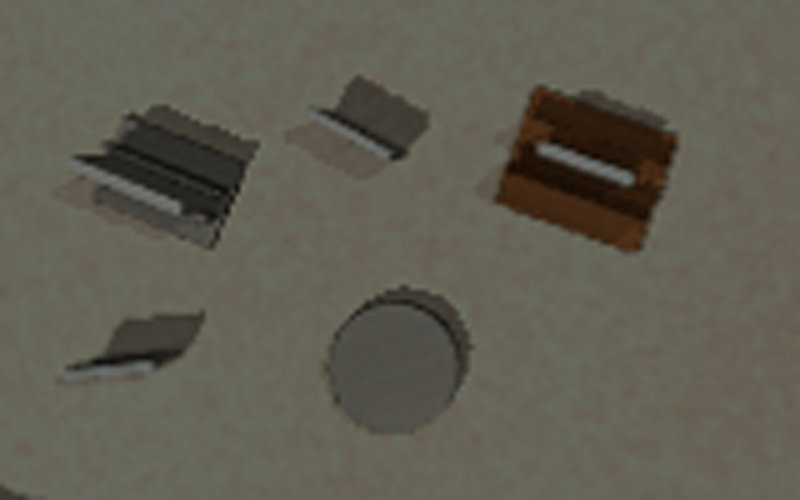

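The loose card could be any of three: the one in the steel rest (scene 268,134; top 158,241), a smaller free-standing one (scene 251,168), or another free-standing one with cells (scene 243,131). The stand's own card at (216,170) is the fixed one. I choose the card in the rest, since it is in the slot and the largest. The close crop above confirms this: it is the only card in the steel rest.

```bash
cat > h.py <<'E'
import numpy as np, cv2
from plant import bot, viewer, find_in, spot_point
M={c:viewer.camera_model(c) for c in("scene","top")}
def K(m): return np.array([[m['fx'],0,m['cx']],[0,m['fy'],m['cy']],[0,0,1.]])
def proj(c,P):
    m=M[c]; return cv2.projectPoints(np.array(P,float).reshape(-1,1,3),m['rvec'],m['tvec'],K(m),m['distortion'])[0].reshape(-1,2)
def ray(c,p):
    m=M[c]; u=cv2.undistortPoints(np.array(p,float).reshape(1,1,2),K(m),m['distortion']).ravel()
    R=cv2.Rodrigues(m['rvec'])[0]; return -R.T@m['tvec'], R.T@np.array([u[0],u[1],1])
def onz(c,p,z):
    o,d=ray(c,p); return o+d*(z-o[2])/d[2]
def T(pose,P):
    x,y,a=pose; P=np.array(P,float); c,s=np.cos(a),np.sin(a)
    return np.c_[x+c*P[:,0]-s*P[:,1], y+s*P[:,0]+c*P[:,1], P[:,2]]
E
python3 - <<'E'
from h import *
for c,l in (("scene",[("card_top",(267.5,121.4),108),("rest",(270.1,155.6),0),("slot",(217.4,198.8),8),("stand",(212.7,204.6),0),("pile",(212.4,162.8),108),("clip",(138.8,265),0)]),
 ("top",[("card_top",(156.7,243.3),108),("slot",(248.1,242),8),("stand",(246.9,239),0),("pile",(243.4,238.9),108),("clip",(342.4,242),0),("clipm",(345.5,238),0)])):
    for n,p,z in l: print(c,n,onz(c,p,z).round(1))
    print(-cv2.Rodrigues(M[c]['rvec'])[0].T@M[c]['tvec'])
import cv2
a=cv2.imread("pics/scene0.png");b=cv2.imread("pics/top0.png")
def cr(im,x,y,w,h,f,n):
    o=cv2.resize(im[y:y+h,x:x+w],None,fx=f,fy=f,interpolation=cv2.INTER_CUBIC); o=np.clip(o.astype(float)*1.7,0,255).astype('uint8')
    for k in range(0,w,10): cv2.putText(o,str(x+k),(k*f,8),0,.3,(0,255,255)); cv2.line(o,(k*f,10),(k*f,16),(0,255,255))
    for k in range(0,h,10): cv2.putText(o,str(y+k),(0,k*f+4),0,.3,(0,255,255)); cv2.line(o,(24,k*f),(30,k*f),(0,255,255))
    cv2.imwrite(n,o)
cr(a,185,145,60,75,8,"pics/st_s.png");cr(b,222,215,60,50,12,"pics/st_t.png")
cr(a,245,110,50,60,10,"pics/re_s.png");cr(b,135,215,60,50,12,"pics/re_t.png")
cr(a,105,215,60,60,10,"pics/cl_s.png");cr(b,320,215,60,50,12,"pics/cl_t.png")
E
```

```text
scene card_top [511.3 226.2 108. ]
scene rest [507.1 241.8   0. ]
scene slot [516.1  30.8   8. ]
scene stand [514.   16.4   0. ]
scene pile [514.7  27.2 108. ]
scene clip [ 515.7 -203.4   -0. ]
[1105.17215735 -578.60703794  716.08219112]
top card_top [500.3 226.3 108. ]
top slot [503.3  27.3   8. ]
top stand [510.3  30.4   0. ]
top pile [512.2  35.9 108. ]
top clip [ 504.8 -200.6    0. ]
top clipm [ 514.5 -208.2    0. ]
[ 528.1780023     7.70603801 1151.5059301 ]
```

View pics/st_s.png

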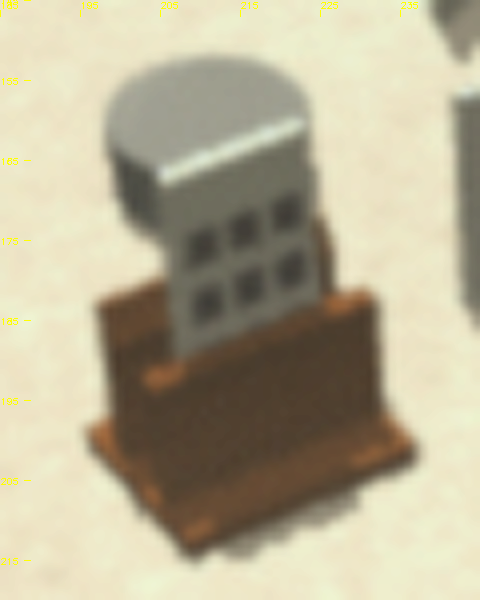

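View pics/st_t.png

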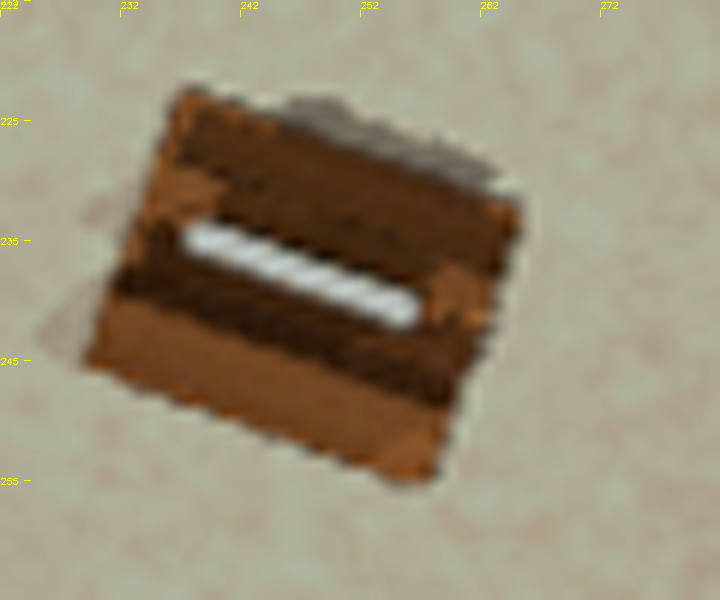

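View pics/re_s.png

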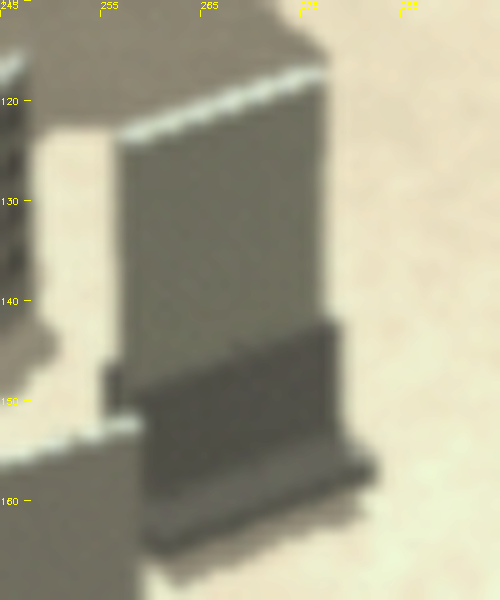

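View pics/re_t.png

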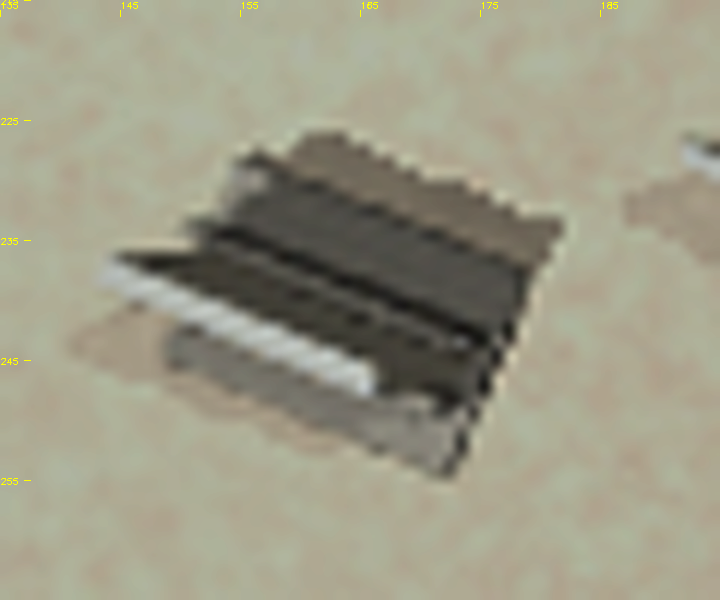

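View pics/cl_s.png

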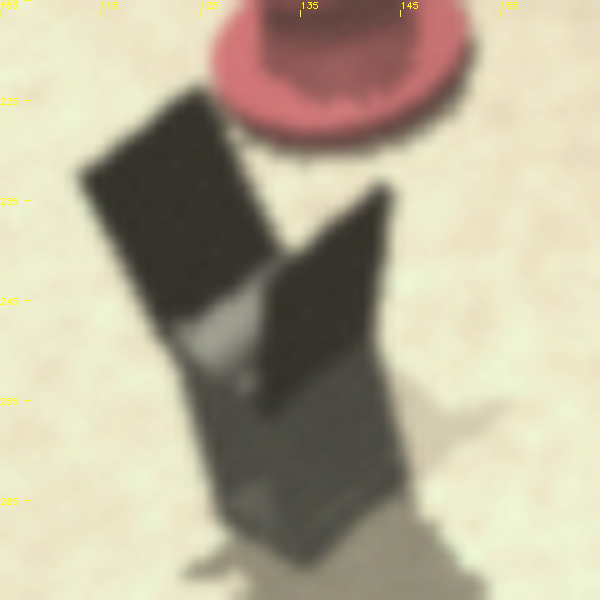

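View pics/cl_t.png

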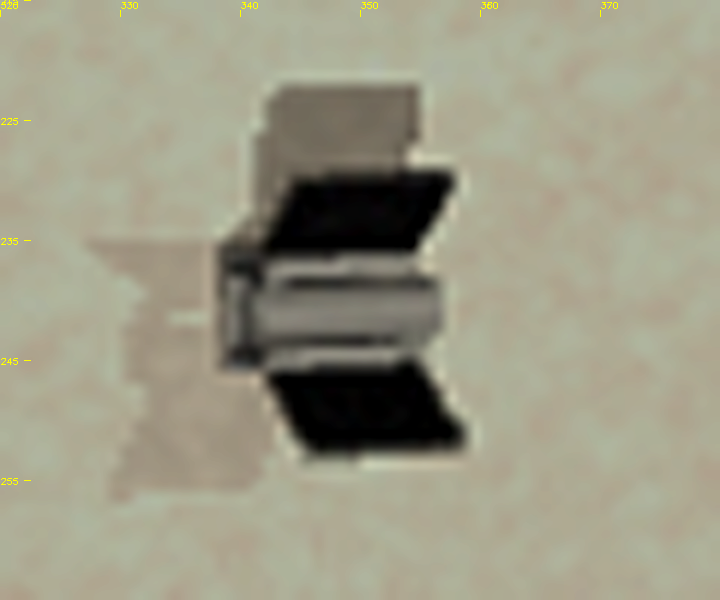

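```bash
cat >> h.py <<'E'
def blob(im,box,thr,name=None):
    x,y,w,h=box; g=im[y:y+h,x:x+w].min(axis=2).astype(float)
    W=np.clip(g-thr,0,None); 
    n,l,s,_=cv2.connectedComponentsWithStats((W>0).astype('uint8')); k=1+np.argmax([W[l==i].sum() for i in range(1,n)]); W[l!=k]=0
    yy,xx=np.mgrid[y:y+h,x:x+w]; c=np.array([(W*xx).sum(),(W*yy).sum()])/W.sum()
    d=np.stack([xx-c[0],yy-c[1]]); C=np.einsum('iab,jab,ab->ij',d,d,W)/W.sum()
    e,v=np.linalg.eigh(C); ax=v[:,1]; ax=ax*np.sign(ax[0]); L=np.sqrt(12*e[1])
    return c,ax,L,int((W>0).sum())
E
python3 - <<'E'
from h import *
a=cv2.imread("pics/scene0.png");b=cv2.imread("pics/top0.png")
for n,c,im,box in (("fixed","top",b,(233,228,30,20)),("loose","top",b,(138,228,32,26)),("fixed","scene",a,(200,155,28,16)),("loose","scene",a,(253,112,28,16))):
    x,y,w,h=box; g=im[y:y+h,x:x+w].min(axis=2); m=g.max()
    for f in (.6,.7,.8):
        ce,ax,L,N=blob(im,box,f*m)
        P=onz(c,ce,108); E=[onz(c,ce+s*ax*L/2,108) for s in(-1,1)]; d=E[0]-E[1]
        print(n,c,f,m,N,ce.round(2),P.round(1),"yaw",round(float(np.arctan2(-d[0],d[1])),3),"len",np.linalg.norm(d).round(1))
E
```

```text
fixed top 0.6 109 48 [246.73 237.25] [515.8  28.6 108. ] yaw -0.335 len 42.3
fixed top 0.7 109 45 [246.64 237.25] [515.8  28.9 108. ] yaw -0.337 len 42.0
fixed top 0.8 109 37 [246.43 237.21] [515.9  29.3 108. ] yaw -0.339 len 41.6
loose top 0.6 109 471 [147.86 241.87] [503.1 246.  108. ] yaw -0.857 len 67.1
loose top 0.7 109 414 [147.96 241.63] [503.7 245.8 108. ] yaw -0.832 len 66.3
loose top 0.8 109 253 [151.33 241.88] [503.2 238.3 108. ] yaw -0.414 len 61.2
fixed scene 0.6 120 308 [216.72 160.86] [517.5  37.7 108. ] yaw 2.105 len 63.7
fixed scene 0.7 120 235 [219.95 161.64] [524.9  39.5 108. ] yaw 2.274 len 56.1
fixed scene 0.8 120 62 [225.67 161.27] [533.8  47.5 108. ] yaw 0.752 len 56.5
loose scene 0.6 117 170 [270.64 120.02] [513.7 235.4 108. ] yaw 2.645 len 84.8
loose scene 0.7 117 134 [271.06 120.03] [514.5 235.9 108. ] yaw 2.651 len 86.2
loose scene 0.8 117 104 [271.27 120.08] [515.1 236.  108. ] yaw 2.653 len 87.4
```

```bash
cat > ov.py <<'E'
from h import *
def cr(im,x,y,w,h,f,n,lines=(),gain=1.7,marks=()):
    o=cv2.resize(im[y:y+h,x:x+w],None,fx=f,fy=f,interpolation=cv2.INTER_CUBIC); o=np.clip(o.astype(float)*gain,0,255).astype('uint8')
    q=lambda p:tuple(int(round((p[i]-(x,y)[i]+.5)*f-.5)) for i in(0,1))
    for a,b,col in lines: cv2.line(o,q(a),q(b),col,1,cv2.LINE_AA)
    for k in range(0,w,10): cv2.putText(o,str(x+k),(k*f,8),0,.3,(0,255,255)); cv2.line(o,(k*f,10),(k*f,16),(0,255,255))
    for k in range(0,h,10): cv2.putText(o,str(y+k),(0,k*f+4),0,.3,(0,255,255)); cv2.line(o,(24,k*f),(30,k*f),(0,255,255))
    cv2.imwrite(n,o)
def boxl(c,pose,x0,x1,y0,y1,z0,z1,col):
    P=[(x,y,z) for x in(x0,x1) for y in(y0,y1) for z in(z0,z1)]; p=proj(c,T(pose,P)); L=[]
    for i in range(8):
        for b in(1,2,4):
            if not i&b: L.append((p[i],p[i|b],col))
    return L
E
python3 - <<'E'
from ov import *
for n,c,l,r in (("fixed","top",None,None),("loose","top",(143.5,236.9),(165.5,246.5)),("fixed","scene",(204.8,166.4),(222.4,160.1)),("loose","scene",(256.6,123.2),(277.05,116.95))):
    if l is None: continue
    A,B=onz(c,l,108),onz(c,r,108); d=A-B
    if c=="scene": d=-d
    print(n,c,((A+B)/2).round(1),"yaw",np.arctan2(-d[0],d[1]).round(3),np.linalg.norm(d).round(1))
a=cv2.imread("pics/scene0.png");b=cv2.imread("pics/top0.png")
def off(c,yaw,dx): return np.array([c[0]+dx*np.cos(yaw),c[1]+dx*np.sin(yaw),yaw])
st=off((515.8,28.8),-.337,-3); re=off((504,231),-.36,0)
np.save("st.npy",st)
print(st)
for c,im in (("scene",a),("top",b)):
    L=boxl(c,st,0,6,-22,22,50,108,(0,0,255))+boxl(c,st,-17,-9,-35,35,0,50,(0,255,0))+boxl(c,st,6,14,-35,35,0,50,(255,128,0))
    if c=="scene": cr(im,185,145,60,75,8,"pics/o_st_s.png",L)
    else: cr(im,222,215,60,50,12,"pics/o_st_t.png",L)
E
```

```text
loose top [503.7 231.3 108. ] yaw -0.392 53.4
fixed scene [517.9  27.6 108. ] yaw -0.379 41.2
loose scene [506.7 230.3 108. ] yaw -0.422 55.0
[ 5.12968747e+02  2.97919720e+01 -3.37000000e-01]
```

View pics/o_st_s.png

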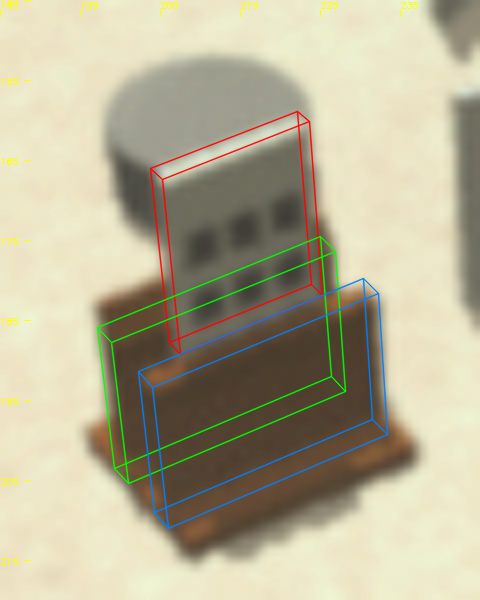

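View pics/o_st_t.png

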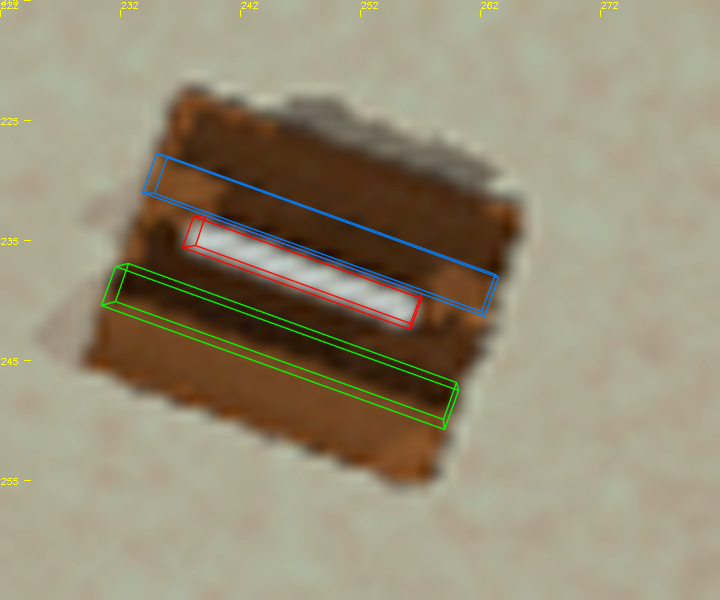

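send_rows --moves '[[[47, 0, -14], [0, 0, 0], 91], [[47, 0, -14], [0, 0, 0], 91], [[47, 0, -14], [0, 0, 0], 91], [[47, 0, -14], [0, 0, 0], 91], [[47, 0, -14], [0, 0, 0], 91], [[47, 0, -14], [0, 0, 0], 91], [[47, 0, -14], [0, 0, 0], 91], [[0, 0, 0], [0, 0, 0], 91]]'

```text
time: 2.3
tool_pos: [478.6, 258.3, 210.5]
tcp_rot: [-1.568, -0.001, -0.4]
contact_force: [0.0, -0.3, -0.3]
grip_width: 91.0
```

send_rows --moves '[[[35, 0, -15], [0, 0, 0], 91], [[0, 0, 0], [0, 0, 0], 91], [[0, 30, 0], [0, 0, 0], 91], [[0, 30, 0], [0, 0, 0], 91], [[0, 0, 0], [0, 0, 0], 91]]'

```text
time: 2.92
tool_pos: [502.4, 234.1, 149.8]
tcp_rot: [-1.567, 0.001, -0.398]
contact_force: [0.5, 0.4, 0.2]
grip_width: 91.2
```

```bash
python3 - <<'E'
from ov import *
for c,b,f in (("scene",(230,80,70,90),6),("top",(110,200,90,75),8)):
    im=viewer.capture(c); o=bot.get_obs(); p=o['tool_pos']
    R=cv2.Rodrigues(np.zeros(3))[0]
    yaw=o['tcp_rot'][2]; tz=np.array([-np.sin(yaw),np.cos(yaw),0])
    ps=proj(c,[p+tz*46+[0,0,-22],p-tz*46+[0,0,-22],p+[0,0,-22],p]); print(ps.round(1))
    cr(im,*b,f,f"pics/a_{c}.png",[(ps[0],ps[1],(0,0,255)),(ps[2],ps[3],(0,255,0))])
E
```

```text
[[283.5 105.7]
 [249.5 116.4]
 [266.8 110.9]
 [266.7 102.5]]
[[131.6 233.1]
 [170.2 250.2]
 [150.8 241.6]
 [148.5 241.8]]
```

View pics/a_scene.png

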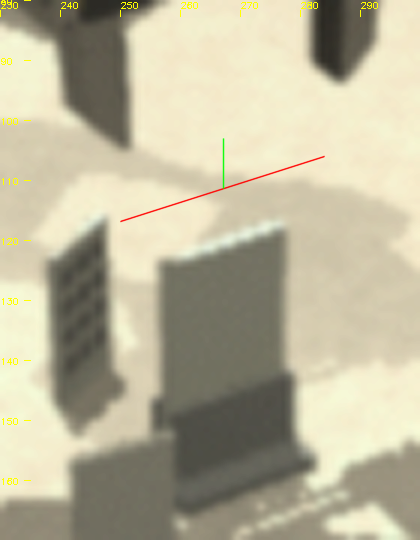

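View pics/a_top.png

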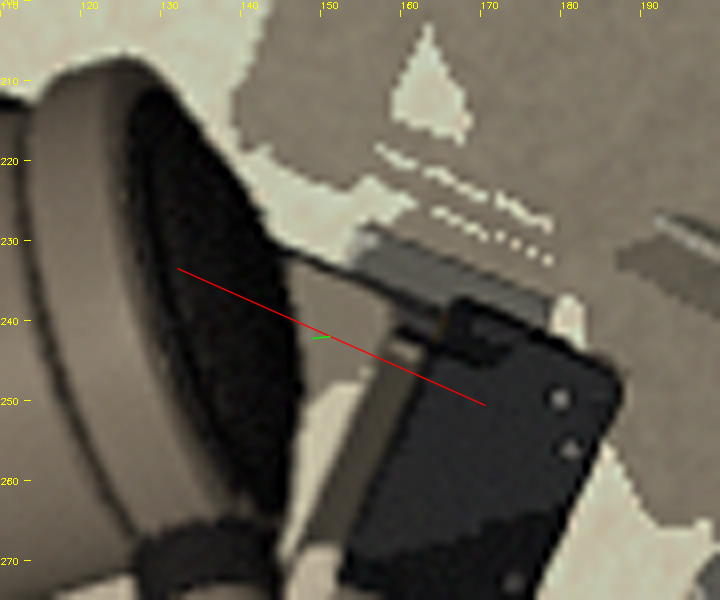

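```bash
python3 - <<'E'
from ov import *
for c in ("scene","top"):
    im=viewer.capture(c); cv2.imwrite(f"pics/f_{c}.png",np.clip(cv2.resize(im,(800,600),interpolation=cv2.INTER_CUBIC)*1.5,0,255))
E
```

```text
[ WARN:0@1.394] global loadsave.cpp:1063 imwrite_ Unsupported depth image for selected encoder is fallbacked to CV_8U.
```

View pics/f_scene.png

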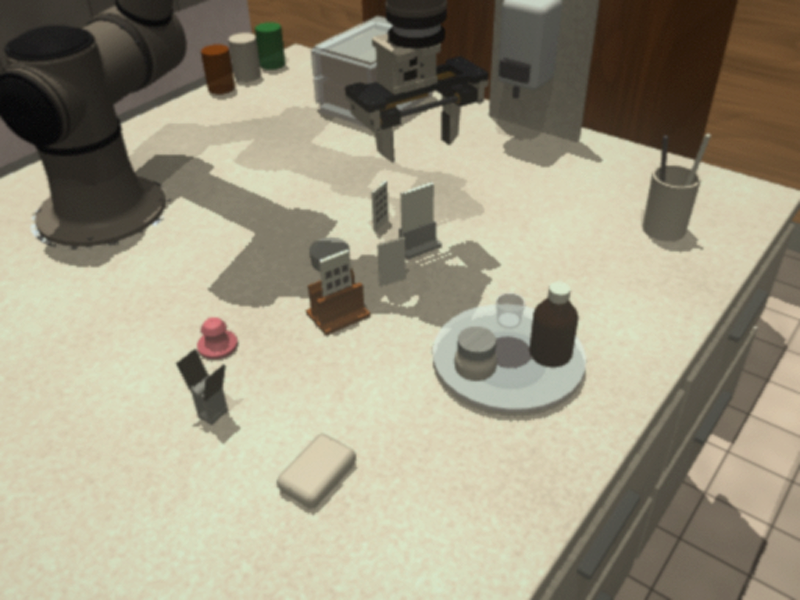

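View pics/f_top.png

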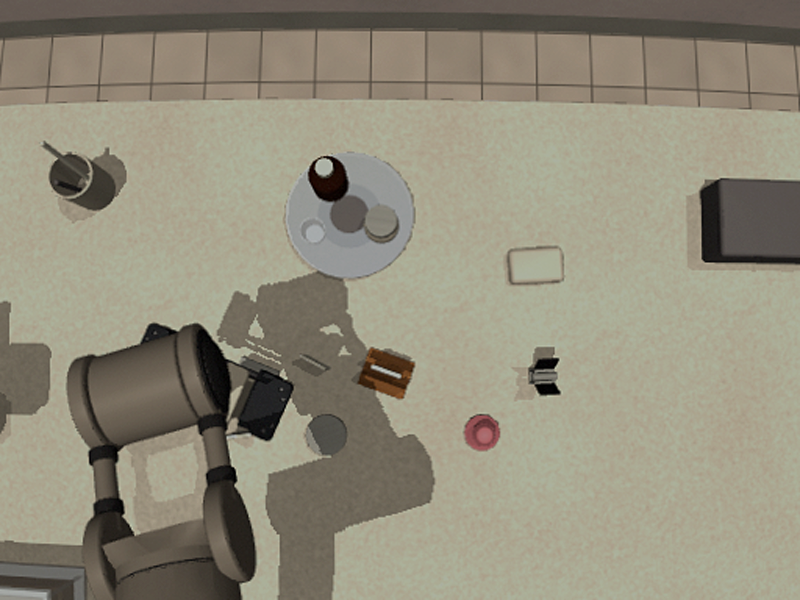

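```bash
python3 - <<'E'
from ov import *
o=bot.get_obs(); p=o['tool_pos']; yaw=o['tcp_rot'][2]; print(p,o['tcp_rot'],o['time'])
for c in("scene","top"):
    im=viewer.capture(c)
    L=boxl(c,(p[0],p[1],yaw),-37.5,37.5,-95,95,p[2]+44,p[2]+60,(0,0,255))
    for s in(46,-65): L+=boxl(c,(p[0],p[1],yaw),-9.5,9.5,s,s+19,p[2]-22,p[2]+44,(0,255,0))
    b,f=((210,0,110,130),5) if c=="scene" else ((90,190,120,90),6)
    cr(im,*b,f,f"pics/g_{c}.png",L)
E
```

```text
[505.14803751 234.23670888 152.96499647] [-1.56224457 -0.00498603 -0.39828885] 3.125
```

View pics/g_scene.png

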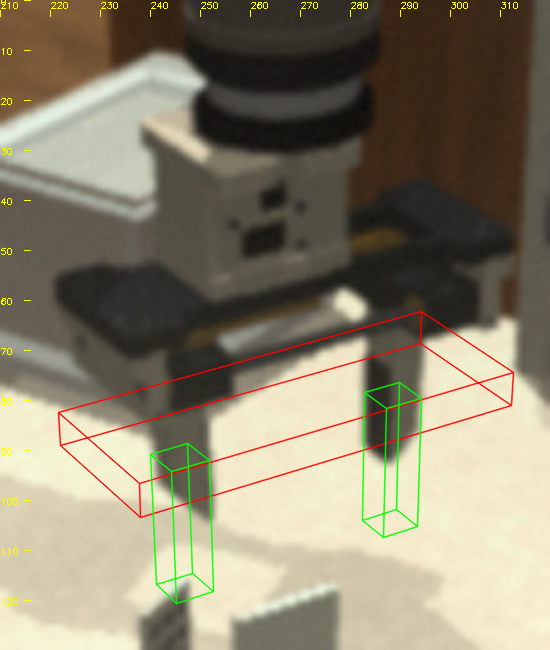

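View pics/g_top.png

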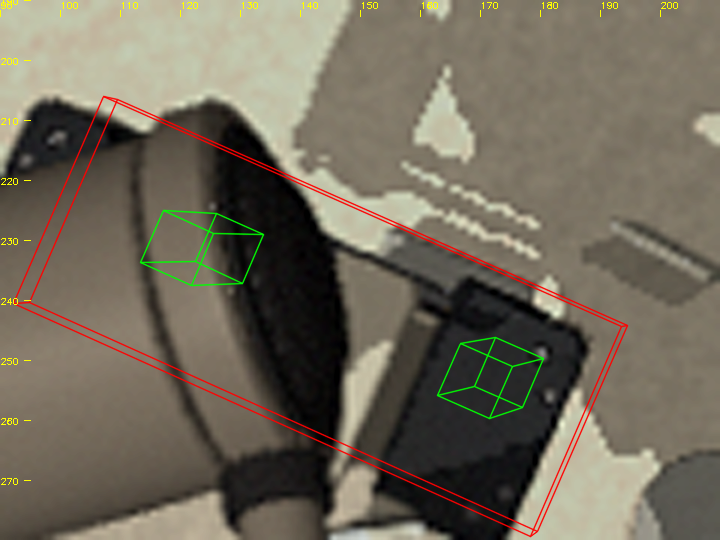

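```bash
python3 - <<'E'
from ov import *
print(bot.finger_overhang)
for i in range(3):
    o=bot.get_obs(); print(o['tool_pos'].round(2),o['tcp_rot'].round(4),o['joint_positions'].round(4),o['time'],o['dq'].round(3))
p=o['tool_pos']
for z in (131,145,155,165): print(z,onz("scene",(250.5,104.0),z).round(1),onz("scene",(287,92),z).round(1))
for z in (197,220,240): print(z,onz("top",(188,246),z).round(1),onz("top",(101,207),z).round(1))
E
```

```text
22.0
[505.19 233.93 152.74] [-1.5624 -0.0048 -0.3987] [ 0.2939  0.445   1.5319  0.0037  1.1555 -0.8796] 3.225 [-0.004  0.005  0.005 -0.001 -0.002 -0.001]
[505.19 233.93 152.74] [-1.5624 -0.0048 -0.3987] [ 0.2939  0.445   1.5319  0.0037  1.1555 -0.8796] 3.225 [-0.004  0.005  0.005 -0.001 -0.002 -0.001]
[505.19 233.93 152.74] [-1.5624 -0.0048 -0.3987] [ 0.2939  0.445   1.5319  0.0037  1.1555 -0.8796] 3.225 [-0.004  0.005  0.005 -0.001 -0.002 -0.001]
131 [454.5 235.9 131. ] [491.7 334.2 131. ]
145 [470.1 216.4 145. ] [506.4 312.4 145. ]
155 [481.2 202.5 155. ] [516.9 296.8 155. ]
165 [492.3 188.6 165. ] [527.4 281.2 165. ]
197 [498.1 144.3 197. ] [574.5 324.2 197. ]
220 [498.8 141.  220. ] [573.4 316.5 220. ]
240 [499.5 138.1 240. ] [572.4 309.9 240. ]
```

send_rows --moves '[[[1, 20, -3], [0, 0, 0], 91], [[0, 20, 0], [0, 0, 0], 91], [[0, 0, 0], [0, 0, 0], 91]]'

```text
time: 3.6
tool_pos: [506.8, 231.5, 114.8]
tcp_rot: [-1.559, -0.009, -0.399]
contact_force: [-0.5, -0.3, -0.2]
grip_width: 91.0
```

```bash
cat > gv.py <<'E'
from ov import *
import sys
def gv(c,b,f,n,body=True,w=46):
    im=viewer.capture(c); o=bot.get_obs(); p=o['tool_pos']; yaw=o['tcp_rot'][2]
    L=boxl(c,(p[0],p[1],yaw),-37.5,37.5,-95,95,p[2]+44,p[2]+84,(0,0,255)) if body else []
    for s in(w,-w-19): L+=boxl(c,(p[0],p[1],yaw),-9.5,9.5,s,s+19,p[2]-22,p[2]+44,(0,255,0))
    cr(im,*b,f,n,L); return im
E
python3 - <<'E'
from gv import *
o=bot.get_obs(); print(o['tool_pos'].round(1),o['tcp_rot'].round(4))
gv("scene",(210,30,110,130),4,"pics/h_scene.png")
E
```

```text
[506.8 231.5 114.8] [-1.559  -0.0089 -0.3989]
```

View pics/h_scene.png

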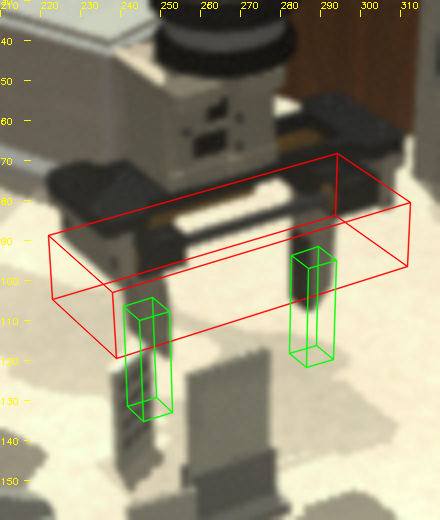

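```bash
cat > go.py <<'E'
from h import *
from scipy.spatial.transform import Rotation as Ro
def go(x,y,z,yaw):
    o=bot.get_obs(); R=Ro.from_euler('xyz',o['tcp_rot']); D=Ro.from_euler('xyz',[-np.pi/2,0,yaw])
    print("t",round(o['time'],2),"pos",o['tool_pos'].round(1),"rot",o['tcp_rot'].round(3),"w",round(o['grip_width'],1),"F",o['contact_force'].round(1))
    print("shift",R.inv().apply(np.array([x,y,z])-o['tool_pos']).round(1),"turn deg",(R.inv()*D).as_rotvec(degrees=True).round(2))
E
python3 -c "
from go import *
go(505.5,231,88,-.4)"
```

```text
t 3.65 pos [507.5 231.7 115.8] rot [-1.558 -0.01  -0.399] w 91.1 F [ 0.5 -0.4  0.9]
shift [-1.9 27.7 -1.8] turn deg [-0.75  0.07  0.6 ]
```

send_rows --moves '[[[-2, 14, -2], [-0.8, 0, 0.6], 91], [[0, 14, 0], [0, 0, 0], 91], [[0, 0, 0], [0, 0, 0], 91]]'

```text
time: 4.03
tool_pos: [505.9, 231.0, 87.6]
tcp_rot: [-1.571, -0.001, -0.399]
contact_force: [0.4, 0.5, -0.3]
grip_width: 91.0
```

```bash
python3 - <<'E'
from gv import *
from go import go
gv("scene",(210,50,110,120),5,"pics/i_scene.png",False)
go(505.5,231,88,-.4)
E
```

```text
t 4.08 pos [506.3 231.1  88.2] rot [-1.57  -0.002 -0.399] w 91.2 F [-0.4 -0.1  0.1]
shift [-0.6  0.2 -0.4] turn deg [-0.04  0.06  0.13]
```

View pics/i_scene.png

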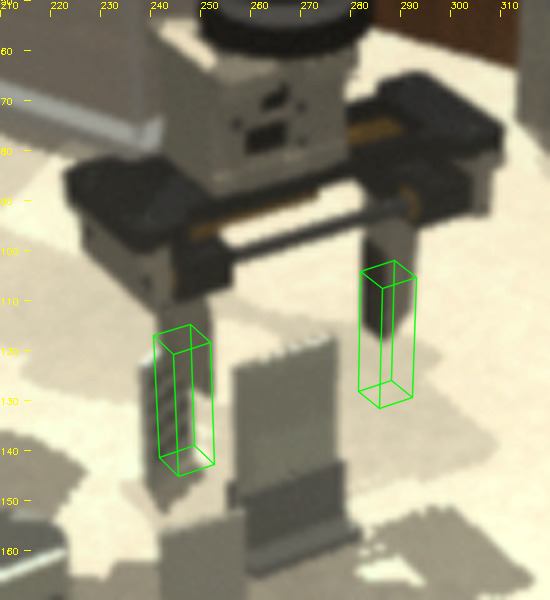

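send_rows --moves '[[[-1, 8, -0.5], [0, 0, 0], 91], [[0, 0, 0], [0, 0, 0], 70], [[0, 0, 0], [0, 0, 0], 62], [[0, 0, 0], [0, 0, 0], 52], [[0, 0, 0], [0, 0, 0], 50], [[0, 0, 0], [0, 0, 0], 50], [[0, 0, 0], [0, 0, 0], 50]]'

```text
time: 4.95
tool_pos: [505.7, 231.2, 80.6]
tcp_rot: [-1.569, -0.004, -0.399]
contact_force: [0.5, -0.0, -0.3]
grip_width: 55.0
```

```bash
python3 - <<'E'
from gv import *
from go import go
go(505.5,231,80,-.4)
gv("scene",(210,50,110,120),5,"pics/j_scene.png",False,28)
E
```

```text
t 4.95 pos [505.7 231.2  80.6] rot [-1.569 -0.004 -0.399] w 55.0 F [ 0.5 -0.  -0.3]
shift [-0.1  0.6 -0.3] turn deg [-0.1   0.07  0.21]
```

View pics/j_scene.png

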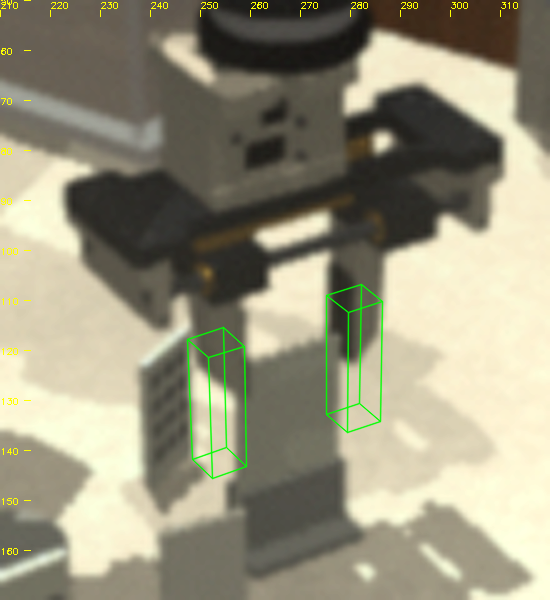

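send_rows --moves '[[[0, -10, 0], [0, 0, 0], 50], [[0, -30, 0], [0, 0, 0], 50], [[0, -40, 0], [0, 0, 0], 50], [[0, -40, 0], [0, 0, 0], 50], [[0, -10, 0], [0, 0, 0], 50], [[0, 0, 0], [0, 0, 0], 50]]'

```text
time: 5.75
tool_pos: [504.7, 231.0, 216.1]
tcp_rot: [-1.569, -0.003, -0.399]
contact_force: [-0.2, -0.2, -0.6]
grip_width: 55.2
```

```bash
python3 - <<'E'
from gv import *
from go import go
go(513,29,205,-.35)
gv("scene",(210,0,110,150),4,"pics/k_scene.png",False,28)
gv("top",(90,190,120,90),6,"pics/k_top.png",False,28)
E
```

```text
t 5.75 pos [504.7 231.  216.1] rot [-1.569 -0.003 -0.399] w 55.2 F [-0.2 -0.2 -0.6]
shift [  86.1   11.1 -183. ] turn deg [-0.09 -2.8   0.2 ]
```

View pics/k_scene.png

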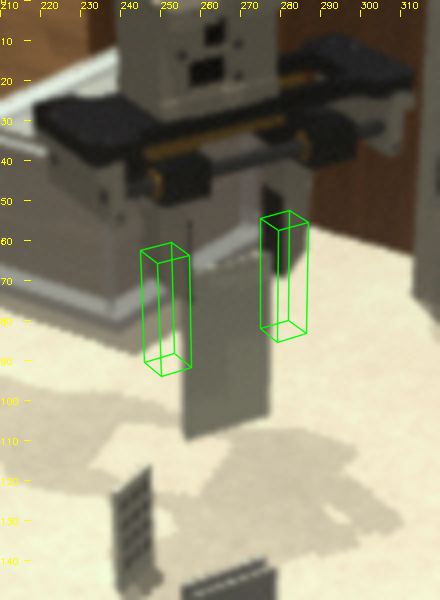

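View pics/k_top.png

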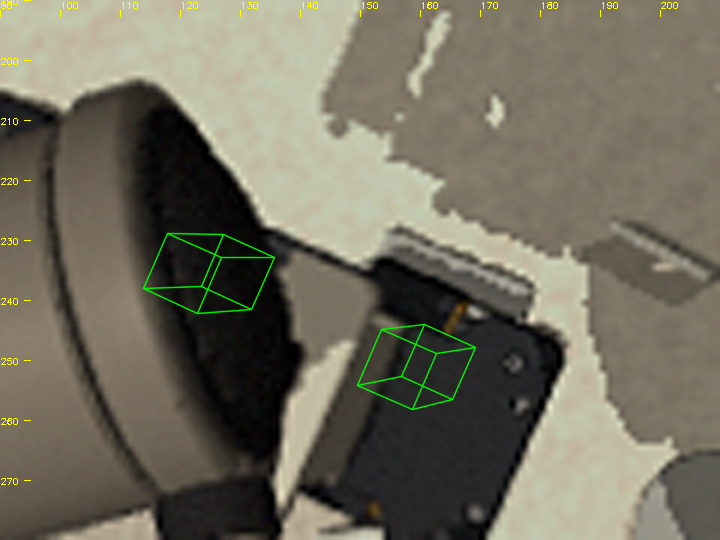

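```bash
python3 - <<'E'
from h import *
for z in(125,135,143.5,150): print(z,onz("scene",(255.5,109.6),z).round(1),onz("scene",(276.9,103.3),z).round(1))
p=[504.7,231]
print(proj("scene",T((504.7,231,-.4),[(3,-28,143.5),(3,28,143.5),(3,-28,243.5),(3,28,243.5)])).round(1))
E
```

```text
125 [473.7 230.1 125. ] [497.6 283.3 125. ]
135 [484.4 216.4 135. ] [507.8 268.7 135. ]
143.5 [493.4 204.8 143.5] [516.6 256.3 143.5]
150 [500.4 195.9 150. ] [523.3 246.8 150. ]
[[256.4 110.1]
 [277.4 103.6]
 [255.4  69.2]
 [277.7  63.1]]
```

```bash
python3 -c "
from go import *
go(509.3,30.9,205,-.35)"
```

```text
t 5.85 pos [504.2 230.9 214.9] rot [-1.571 -0.002 -0.399] w 55.2 F [ 0.5  0.1 -0.7]
shift [  82.3   10.  -182.3] turn deg [-0.01 -2.8   0.1 ]
```

send_rows --moves '[[[14, 0, -30], [0, 0, 0], 50], [[14, 0, -30], [0, 0, 0], 50], [[14, 0, -30], [0, 0, 0], 50], [[14, 0, -30], [0, 0, 0], 50], [[14, 0, -30], [0, 0, 0], 50], [[12, 10, -30], [0, 0, 0], 50], [[0, 0, 0], [0, -2.8, 0], 50], [[0, 0, 0], [0, 0, 0], 50]]'

```text
time: 6.85
tool_pos: [503.8, 26.8, 191.2]
tcp_rot: [-1.58, 0.021, -0.349]
contact_force: [1.0, 0.7, -0.9]
grip_width: 54.9
```

```bash
python3 - <<'E'
from gv import *
from go import go
go(509.3,30.9,160,-.35)
gv("scene",(165,60,90,150),4,"pics/l_scene.png",False,28)
gv("top",(180,190,120,90),6,"pics/l_top.png",False,28)
E
```

```text
t 6.85 pos [503.8  26.8 191.2] rot [-1.58   0.021 -0.349] w 54.9 F [ 1.   0.7 -0.9]
shift [ 4.5 31.   6. ] turn deg [ 0.51  0.09 -1.21]
```

View pics/l_scene.png

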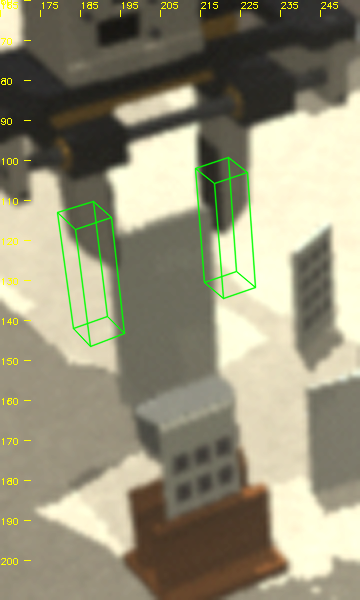

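View pics/l_top.png

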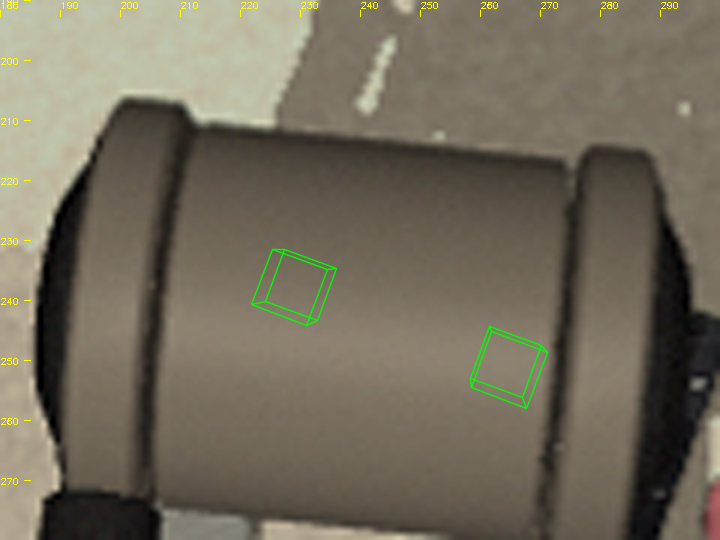

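send_rows --moves '[[[4.5, -4, 6], [0.5, 0, -1.2], 50], [[0, 0, 0], [0, 0, 0], 50]]'

```text
time: 7.2
tool_pos: [510.7, 32.5, 195.4]
tcp_rot: [-1.57, -0.002, -0.348]
contact_force: [0.4, -0.3, -0.0]
grip_width: 54.9
```

```bash
python3 - <<'E'
from gv import *
from go import go
go(509.3,30.9,190,-.35)
gv("scene",(180,110,60,90),8,"pics/m_scene.png",False,28)
E
```

```text
t 7.2 pos [510.7  32.5 195.4] rot [-1.57  -0.002 -0.348] w 54.9 F [ 0.4 -0.3 -0. ]
shift [-0.8  5.4 -1.9] turn deg [-0.03  0.12  0.09]
```

View pics/m_scene.png

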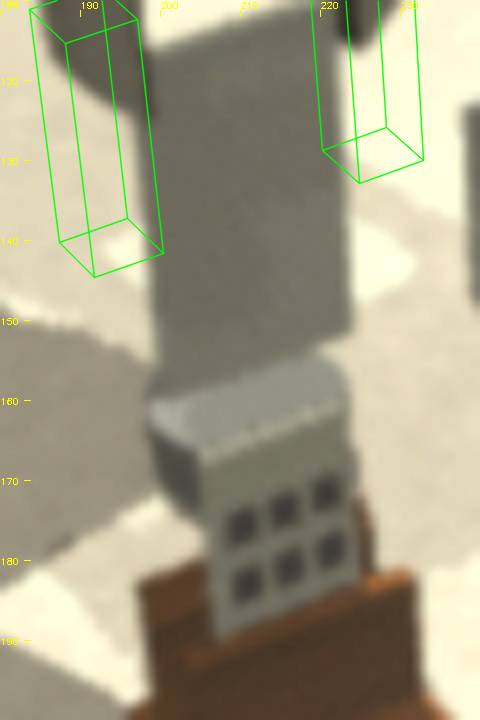

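```bash
python3 - <<'E'
from ov import *
im=viewer.capture("scene"); o=bot.get_obs(); p=o['tool_pos']; print(p)
st=np.array([514,29.2,-.35]); np.save("st.npy",st)
zb=p[2]-72.6
L=boxl("scene",st,0,6,-22,22,50,108,(0,0,255))+boxl("scene",st,6,14,-35,35,0,50,(255,128,0))+boxl("scene",(p[0],p[1],o['tcp_rot'][2]),-3,3,-28,28,zb,zb+100,(0,255,0))
cr(im,180,110,60,100,8,"pics/n_scene.png",L)
E
```

```text
[510.32271318  32.22909424 195.11827871]
```

View pics/n_scene.png

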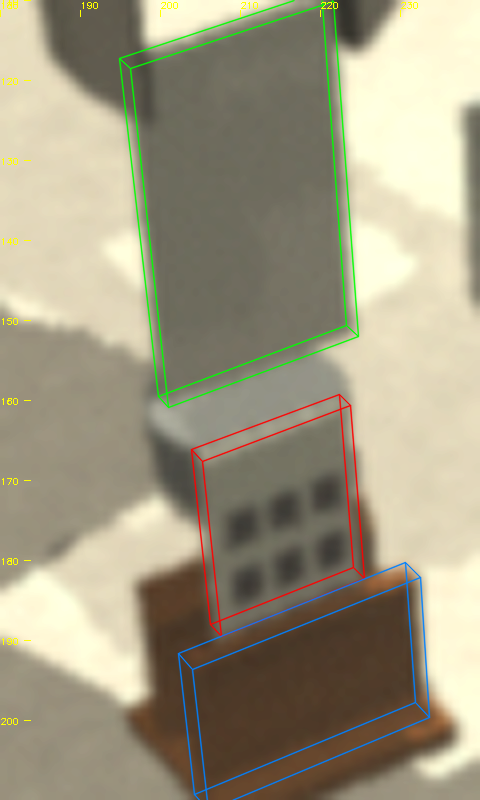

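send_rows --moves '[[[1.5, 0, -1.5], [0, 0, 0], 50], [[0, 15, 0], [0, 0, 0], 50], [[0, 15, 0], [0, 0, 0], 50], [[0, 15, 0], [0, 0, 0], 50], [[0, 0, 0], [0, 0, 0], 50]]'

```text
time: 7.92
tool_pos: [510.3, 30.1, 146.1]
tcp_rot: [-1.571, 0.002, -0.348]
contact_force: [0.5, 0.1, -0.6]
grip_width: 54.9
```

```bash
cat > hv.py <<'E'
from ov import *
from go import go
def hv(n,box=(180,130,60,90),f=8,dx=0):
    st=np.load("st.npy"); im=viewer.capture("scene"); o=bot.get_obs(); p=o['tool_pos']; zb=p[2]-72.6
    q=T((0,0,-st[2]),[[p[0]-st[0],p[1]-st[1],zb]])[0]; print("TCP in stand",q.round(1))
    L=boxl("scene",st,0,6,-22,22,50,108,(0,0,255))+boxl("scene",st,-17,-9,-35,35,0,50,(0,255,255))+boxl("scene",(p[0],p[1],o['tcp_rot'][2]),-3+dx,3+dx,-28,28,zb,zb+100,(0,255,0))
    cr(im,*box,f,n,L)
E
python3 -c "
from hv import *
hv('pics/p_scene.png'); go(509.3,30.9,150,-.35)"
```

```text
TCP in stand [-3.3 -0.3 74.2]
t 7.97 pos [510.8  30.1 146.8] rot [-1.571  0.    -0.348] w 55.1 F [-0.4  0.7 -1.5]
shift [-1.7 -3.2  0.2] turn deg [ 0.02  0.11 -0.02]
```

View pics/p_scene.png

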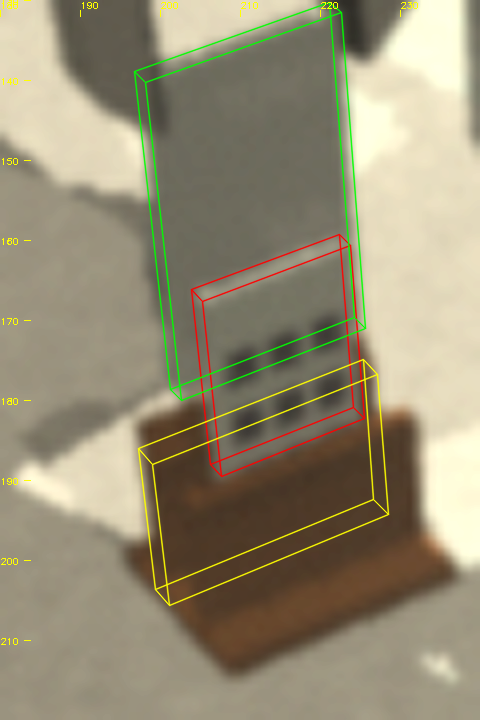

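send_rows --moves '[[[1.5, 0, 0], [0, 0, 0], 50], [[0, 0, 0], [0, 0, 0], 50]]'

```text
time: 8.22
tool_pos: [512.6, 29.5, 147.4]
tcp_rot: [-1.571, -0.001, -0.348]
contact_force: [-0.9, 0.8, -1.8]
grip_width: 55.3
```

send_rows --moves '[[[1.5, 0, 0], [0, 0, 0], 50], [[0, 0, 0], [0, 0, 0], 50]]'

```text
time: 8.48
tool_pos: [513.9, 29.1, 147.7]
tcp_rot: [-1.571, -0.0, -0.348]
contact_force: [-0.9, 0.3, -0.1]
grip_width: 55.0
```

send_rows --moves '[[[1.5, 0, 0], [0, 0, 0], 50], [[0, 0, 0], [0, 0, 0], 50]]'

```text
time: 8.72
tool_pos: [515.0, 28.7, 147.7]
tcp_rot: [-1.571, 0.001, -0.348]
contact_force: [-1.5, 0.9, -0.2]
grip_width: 55.2
```

send_rows --moves '[[[1.5, 0, 0], [0, 0, 0], 50], [[0, 0, 0], [0, 0, 0], 50]]'

```text
time: 8.98
tool_pos: [516.1, 28.3, 147.7]
tcp_rot: [-1.571, 0.001, -0.348]
contact_force: [-2.4, 0.9, -0.1]
grip_width: 54.7
```

```bash
python3 -c "
from hv import *
hv('pics/q_scene.png',dx=-3); go(509.3,30.9,150,-.35)"
```

```text
TCP in stand [ 2.2 -0.1 75.1]
t 9.03 pos [516.1  28.4 147.7] rot [-1.571e+00  1.000e-03 -3.480e-01] w 55.4 F [-2.5  1.2 -0.6]
shift [-7.2 -2.3  0.1] turn deg [-0.    0.1  -0.08]
```

View pics/q_scene.png

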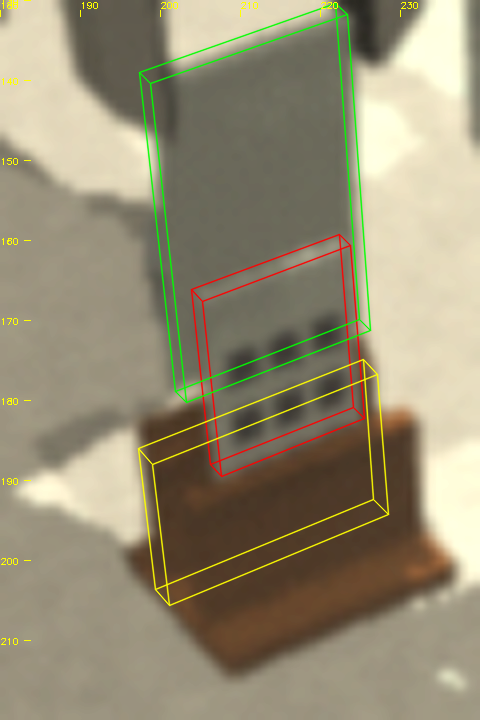

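send_rows --moves '[[[-4, 0, 0], [0, 0, 0], 50], [[0, 0, 0], [0, 0, 0], 50], [[0, 8, 0], [0, 0, 0], 50], [[0, 8, 0], [0, 0, 0], 50], [[0, 0, 0], [0, 0, 0], 50]]'

```text
time: 9.65
tool_pos: [512.6, 29.6, 130.6]
tcp_rot: [-1.571, -0.0, -0.348]
contact_force: [-1.4, 0.2, -1.2]
grip_width: 55.2
```

```bash
python3 -c "
from hv import *
hv('pics/r_scene.png',dx=-3); go(512.2,29.9,100,-.35)"
```

```text
TCP in stand [-1.3 -0.1 58.3]
t 9.7 pos [512.8  29.6 130.9] rot [-1.571e+00 -1.000e-03 -3.480e-01] w 54.9 F [-1.4 -0.1 -1.7]
shift [-0.7 30.9  0.1] turn deg [-0.01  0.11  0.03]
```

View pics/r_scene.png

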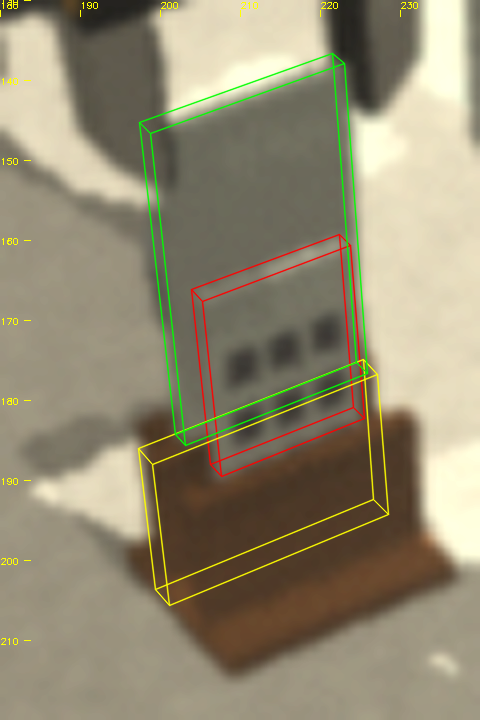

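send_rows --moves '[[[0, 6, 1], [0, 0, 0], 50], [[0, 8, 0], [0, 0, 0], 50], [[0, 8, 0], [0, 0, 0], 50], [[0, 0, 0], [0, 0, 0], 50]]'

```text
time: 10.2
tool_pos: [512.3, 30.8, 107.1]
tcp_rot: [-1.571, 0.001, -0.348]
contact_force: [-0.7, 1.0, -1.1]
grip_width: 55.0
```

send_rows --moves '[[[0, 8, 0], [0, 0, 0], 50], [[0, 8, 0], [0, 0, 0], 50], [[0, 4, 0], [0, 0, 0], 50], [[0, 0, 0], [0, 0, 0], 50]]'

```text
time: 10.7
tool_pos: [511.7, 30.9, 85.4]
tcp_rot: [-1.571, 0.003, -0.348]
contact_force: [-2.3, 0.7, -1.0]
grip_width: 55.1
```

send_rows --moves '[[[0, 3, 0], [0, 0, 0], 50], [[0, 1.5, 0], [0, 0, 0], 50], [[0, 1, 0], [0, 0, 0], 50], [[0, 0, 0], [0, 0, 0], 50]]'

```text
time: 11.2
tool_pos: [511.6, 30.8, 80.5]
tcp_rot: [-1.571, 0.002, -0.348]
contact_force: [-3.8, 1.1, 1.1]
grip_width: 54.9
```

```bash
python3 -c "
from hv import *
hv('pics/s_scene.png',dx=-3); go(512.2,29.9,80,-.35)"
```

```text
TCP in stand [-2.8  0.8  7.9]
t 11.25 pos [511.7  30.9  80.5] rot [-1.571  0.002 -0.348] w 55.0 F [-4.3  1.   2. ]
shift [ 0.8  0.5 -0.7] turn deg [ 0.02  0.1  -0.13]
```

View pics/s_scene.png

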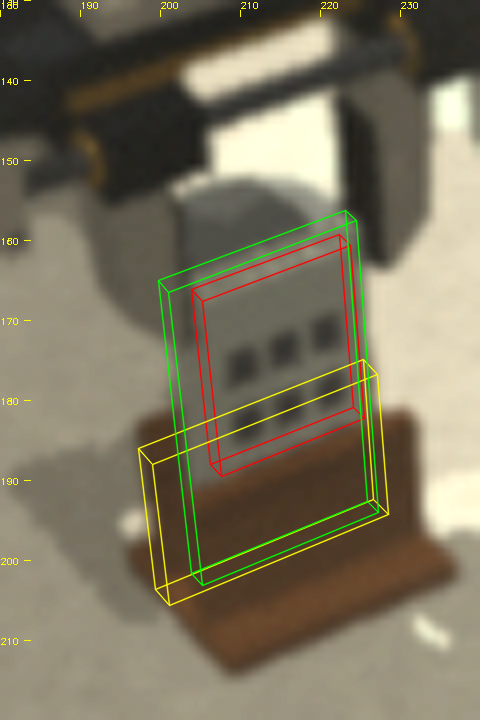

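send_rows --moves '[[[0, 0, 0], [0, 0, 0], 62], [[0, 0, 0], [0, 0, 0], 72], [[0, 0, 0], [0, 0, 0], 72], [[0, -10, 0], [0, 0, 0], 72], [[0, -25, 0], [0, 0, 0], 72], [[0, -30, 0], [0, 0, 0], 72], [[0, -30, 0], [0, 0, 0], 72], [[0, -20, 0], [0, 0, 0], 72], [[0, 0, 0], [0, 0, 0], 72]]'

```text
time: 12.38
tool_pos: [515.0, 30.2, 203.0]
tcp_rot: [-1.569, -0.008, -0.348]
contact_force: [-0.6, 0.5, -0.7]
grip_width: 72.2
```

```bash
python3 -c "
from hv import *
hv('pics/t_scene.png',box=(175,120,65,95),f=6); go(512.2,29.9,220,-.35)"
```

```text
TCP in stand [1.000e-01 1.100e+00 1.293e+02]
t 12.43 pos [514.5  30.2 201.9] rot [-1.57  -0.006 -0.348] w 72.2 F [-0.6  0.4 -0.9]
shift [ -1.9 -18.1  -1.1] turn deg [-0.07  0.11  0.34]
```

View pics/t_scene.png

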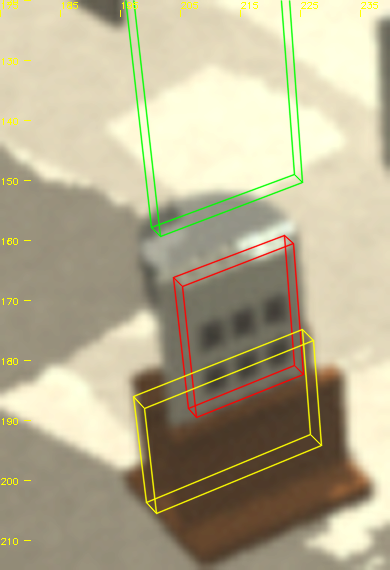

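```bash
python3 - <<'E'
from ov import *
print(onz("top",(349,240.5),56), onz("top",(338.6,240),0))
# handle tops corners in top crop12 of (320,215): 
q=lambda x,y:(320+(x+.5)/12-.5,215+(y+.5)/12-.5)
for p in [(293,178),(455,173),(305,452),(467,440)]: print(onz("top",q(*p),92).round(1))
a=cv2.imread("pics/scene0.png");b=cv2.imread("pics/top0.png")
pose=(508,-204,0.0)
for c,im,bx,f in(("scene",a,(105,215,60,60),10),("top",b,(320,215,60,50),12)):
    L=boxl(c,pose,-27,27,-15,15,92,92,(0,0,255))+boxl(c,pose,-16,16,-15,15,50,50,(0,255,0))+boxl(c,pose,-1,1,-18,18,50,50,(255,0,0))+boxl(c,pose,-2,2,-15,15,0,0,(0,255,255))
    cr(im,*bx,f,f"pics/c_{c}.png",L)
E
```

```text
[ 509.46622038 -205.85347173   56.        ] [ 509.58916832 -191.37207692    0.        ]
[ 534.8 -187.5   92. ]
[ 535.9 -217.9   92. ]
[ 484.  -189.8   92. ]
[ 486.3 -220.2   92. ]
```

View pics/c_scene.png

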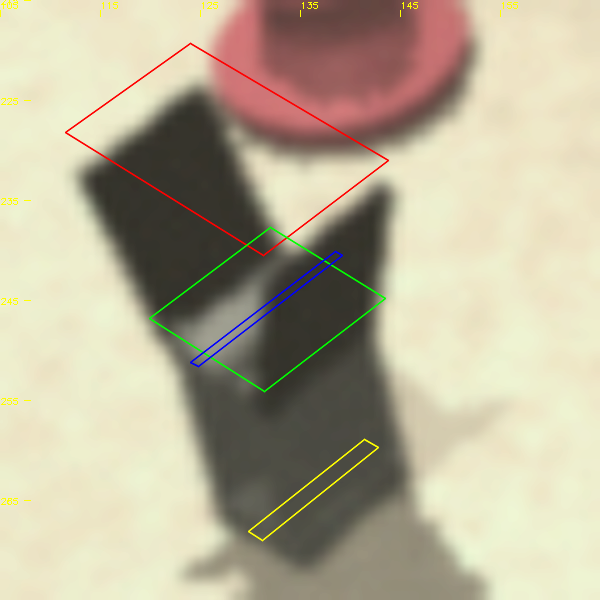

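View pics/c_top.png

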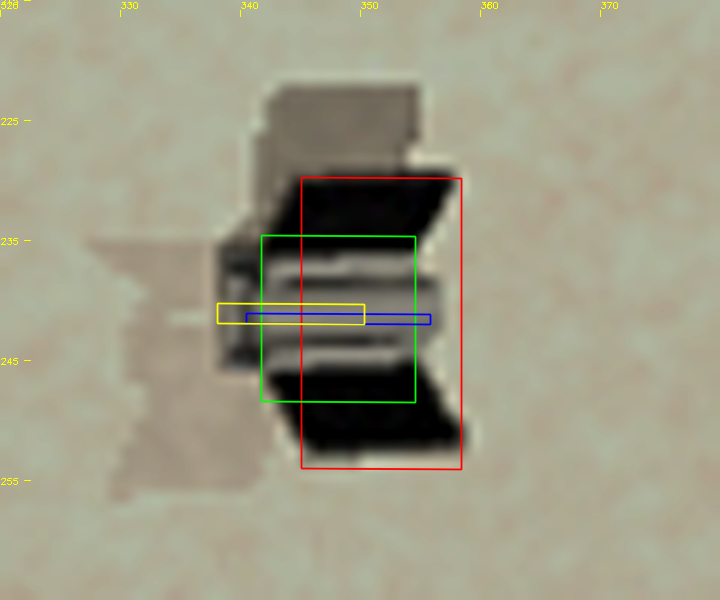

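send_rows --moves '[[[11, 0, -28], [0, 0, 0], 72], [[11, 0, -28], [0, 0, 0], 50], [[11, 0, -28], [0, 0, 0], 30], [[11, 0, -28], [0, 0, 0], 30], [[0, 0, 0], [0, 10, 0], 30], [[0, 0, 0], [0, 10, 0], 30], [[0, 0, 0], [0, 10, 0], 30], [[0, 0, 0], [0, 10, 0], 30], [[0, 0, 0], [0, 10, 0], 30], [[0, 0, 0], [0, 10, 0], 30], [[0, 0, 0], [0, 10, 0], 30], [[0, 0, 0], [0, 0, 0], 30]]'

```text
time: 13.92
tool_pos: [510.6, -92.2, 187.0]
tcp_rot: [-1.589, 0.006, -1.608]
contact_force: [0.2, 0.0, -0.0]
grip_width: 30.1
```

```bash
python3 - <<'E'
from ov import *
from go import go
go(520,-90,100,-1.57)
st=np.load("st.npy")
for c,b,f in (("scene",(180,140,60,80),7),("top",(215,210,60,50),10)):
    im=viewer.capture(c); cr(im,*b,f,f"pics/u_{c}.png")
    cv2.imwrite(f"pics/uf_{c}.png",np.clip(cv2.resize(im,(800,600),interpolation=cv2.INTER_CUBIC)*1.5,0,255).astype('uint8'))
E
```

```text
t 13.93 pos [510.6 -92.2 187. ] rot [-1.589  0.006 -1.608] w 30.1 F [ 0.2  0.  -0. ]
shift [-2.  86.8 10.9] turn deg [ 1.05 -2.16 -0.37]
```

View pics/u_scene.png

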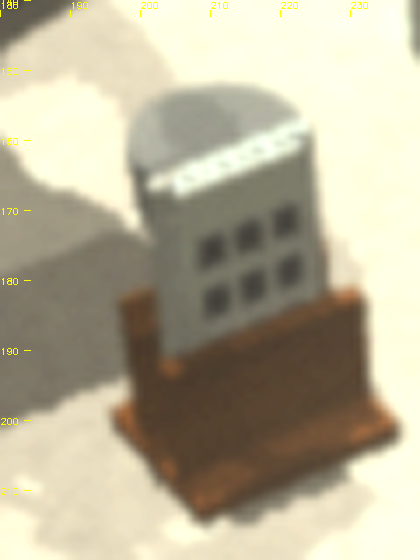

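View pics/u_top.png

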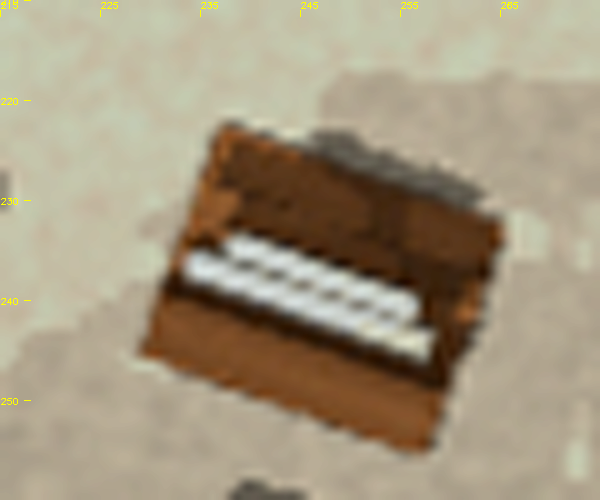

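View pics/uf_scene.png

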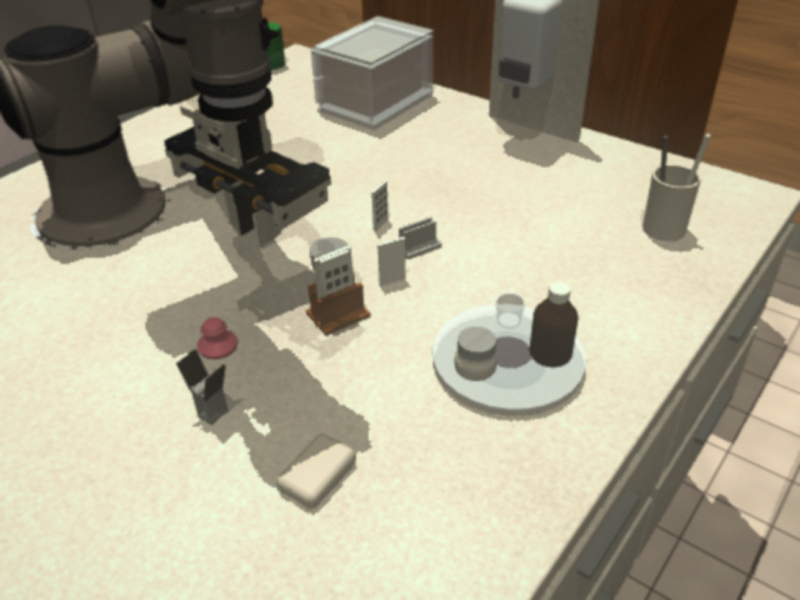

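send_rows --moves '[[[0, 30, 8], [1, -2.2, -0.4], 30], [[0, 40, 0], [0, 0, 0], 30], [[0, 40, 0], [0, 0, 0], 30], [[0, 0, 0], [0, 0, 0], 30]]'

```text
time: 14.52
tool_pos: [519.0, -92.6, 74.5]
tcp_rot: [-1.569, -0.002, -1.554]
contact_force: [0.3, -0.7, 0.1]
grip_width: 30.1
```

```bash
python3 - <<'E'
from gv import *
from go import go
go(520,-90,40,-1.57)
gv("scene",(110,80,110,140),4,"pics/v_scene.png",False,15)
gv("top",(240,190,120,90),6,"pics/v_top.png",False,15)
E
```

```text
t 14.53 pos [519.  -92.6  74.5] rot [-1.569 -0.002 -1.554] w 30.1 F [ 0.3 -0.7  0.1]
shift [-2.7 34.5  1. ] turn deg [-0.1   0.94  0.09]
```

View pics/v_scene.png

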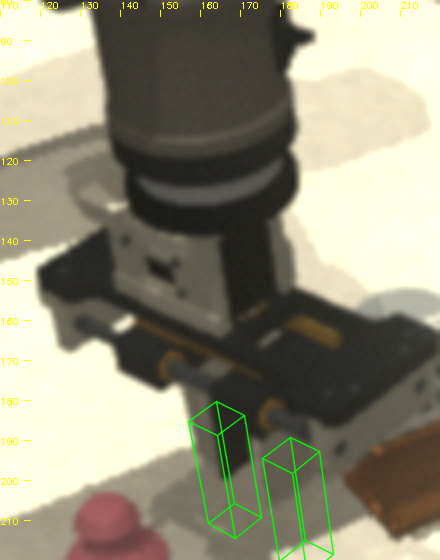

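View pics/v_top.png

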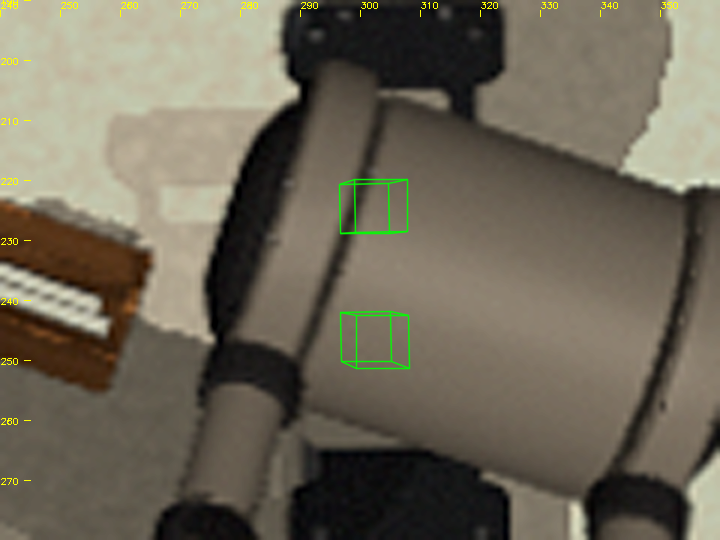

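send_rows --moves '[[[0, 16, 0], [0, 1, 0], 30], [[0, 16, 0], [0, 0, 0], 30], [[0, 8, 0], [0, 0, 0], 30], [[0, 4, 0], [0, 0, 0], 30], [[0, 0, 0], [0, 0, 0], 30]]'

```text
time: 15.25
tool_pos: [525.4, -94.7, 36.1]
tcp_rot: [-1.553, -0.007, -1.573]
contact_force: [0.1, -0.4, 0.7]
grip_width: 30.0
```

send_rows --moves '[[[0, 4, 0], [0, 0, 0], 30], [[0, 3, 0], [0, 0, 0], 30], [[0, 0, 0], [0, 0, 0], 30]]'

```text
time: 15.62
tool_pos: [526.1, -95.0, 29.5]
tcp_rot: [-1.552, -0.007, -1.573]
contact_force: [-0.9, -0.6, -0.5]
grip_width: 29.9
```

send_rows --moves '[[[0, 2, 0], [0, 0, 0], 30], [[0, 2, 0], [0, 0, 0], 30], [[0, 0, 0], [0, 0, 0], 30]]'

```text
time: 16.0
tool_pos: [526.3, -95.0, 25.3]
tcp_rot: [-1.552, -0.007, -1.573]
contact_force: [0.1, 0.2, -0.3]
grip_width: 30.0
```

send_rows --moves '[[[0, 2, 0], [0, 0, 0], 30], [[0, 2, 0], [0, 0, 0], 30], [[0, 0, 0], [0, 0, 0], 30]]'

```text
time: 16.38
tool_pos: [526.4, -95.1, 21.0]
tcp_rot: [-1.552, -0.007, -1.573]
contact_force: [0.0, 0.5, -0.9]
grip_width: 29.7
```

send_rows --moves '[[[0, 2, 0], [0, 0, 0], 30], [[0, 2, 0], [0, 0, 0], 30], [[0, 0, 0], [0, 0, 0], 30]]'

```text
time: 16.75
tool_pos: [526.5, -95.1, 16.7]
tcp_rot: [-1.552, -0.007, -1.573]
contact_force: [0.9, 0.5, 0.3]
grip_width: 30.0
```

```bash
python3 - <<'E'
from gv import *
from go import go
go(520,-90,40,-1.57)
gv("scene",(110,100,110,140),4,"pics/w_scene.png",False,15)
E
```

```text
t 16.75 pos [526.5 -95.1  16.7] rot [-1.552 -0.007 -1.573] w 30.0 F [0.9 0.5 0.3]
shift [ -4.9 -23.4  -6. ] turn deg [-1.1  -0.15  0.41]
```

View pics/w_scene.png

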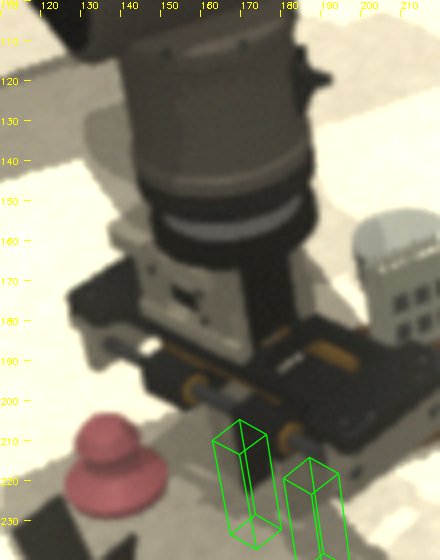

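send_rows --moves '[[[0, 5, 0], [-1, 0, 0.4], 30], [[0, 5, 0], [0, 0, 0], 30], [[0, 3, 0], [0, 0, 0], 30], [[0, 0, 0], [0, 0, 0], 30]]'

```text
time: 17.3
tool_pos: [526.6, -95.2, 2.7]
tcp_rot: [-1.571, 0.0, -1.573]
contact_force: [0.9, -0.2, 0.6]
grip_width: 30.2
```

send_rows --moves '[[[0, 3, 0], [0, 0, 0], 30], [[0, 2, 0], [0, 0, 0], 30], [[0, 0, 0], [0, 0, 0], 30]]'

```text
time: 17.68
tool_pos: [526.6, -95.1, -2.6]
tcp_rot: [-1.57, 0.0, -1.573]
contact_force: [-0.3, -0.2, 0.1]
grip_width: 30.3
```

send_rows --moves '[[[0, 2, 0], [0, 0, 0], 30], [[0, 2, 0], [0, 0, 0], 30], [[0, 0, 0], [0, 0, 0], 30]]'

```text
time: 18.05
tool_pos: [526.7, -95.1, -6.7]
tcp_rot: [-1.57, 0.0, -1.573]
contact_force: [-0.2, -0.0, -0.2]
grip_width: 29.8
```

send_rows --moves '[[[0, 2, 0], [0, 0, 0], 30], [[0, 2, 0], [0, 0, 0], 30], [[0, 0, 0], [0, 0, 0], 30]]'

```text
time: 18.42
tool_pos: [526.7, -95.2, -11.0]
tcp_rot: [-1.57, 0.0, -1.573]
contact_force: [-0.6, -1.0, 0.2]
grip_width: 30.2
```

```bash
python3 - <<'E'
from gv import *
gv("scene",(110,130,110,120),5,"pics/x_scene.png",False,15)
E
```

```text
(no output)
```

View pics/x_scene.png

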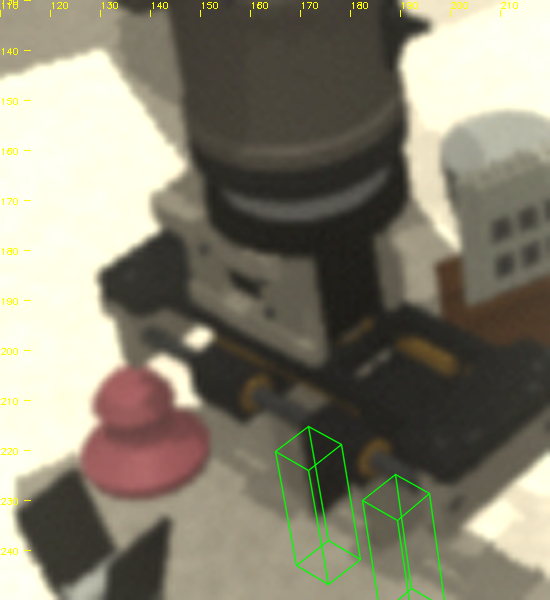

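send_rows --moves '[[[0, 1.5, 0], [0, 0, 0], 30], [[0, 1.5, 0], [0, 0, 0], 30], [[0, 0, 0], [0, 0, 0], 30]]'

```text
time: 18.85
tool_pos: [526.8, -95.2, -14.1]
tcp_rot: [-1.57, 0.0, -1.573]
contact_force: [0.2, -0.1, 0.1]
grip_width: 30.0
```

send_rows --moves '[[[0, 1.5, 0], [0, 0, 0], 30], [[0, 1.5, 0], [0, 0, 0], 30], [[0, 0, 0], [0, 0, 0], 30]]'

```text
time: 19.23
tool_pos: [527.1, -95.3, -15.8]
tcp_rot: [-1.569, -0.0, -1.573]
contact_force: [0.0, 0.5, 0.5]
grip_width: 30.1
```

send_rows --moves '[[[0, 1.5, 0], [0, 0, 0], 30], [[0, 1.5, 0], [0, 0, 0], 30], [[0, 0, 0], [0, 0, 0], 30]]'

```text
time: 19.6
tool_pos: [527.3, -95.3, -15.7]
tcp_rot: [-1.568, -0.001, -1.572]
contact_force: [0.2, -0.3, 0.4]
grip_width: 30.0
```

```bash
python3 - <<'E'
from gv import *
o=bot.get_obs(); print(o['joint_positions'],o['tau'],o['contact_force'],o['moment'])
gv("scene",(150,190,60,60),10,"pics/y_scene.png",False,15)
E
```

```text
[-3.22023921e-01  6.44117553e-01  1.74551714e+00  2.26647606e-04
  7.48669208e-01 -3.20812989e-01] [ 2.09168578e-02 -4.95528138e+01 -1.58073556e+01  4.06010798e-02
  1.46173546e-01  7.23522990e-04] [ 0.17373833 -0.26100709  0.40896951] [-0.07909932 -0.00831296 -0.02360995]
```

View pics/y_scene.png

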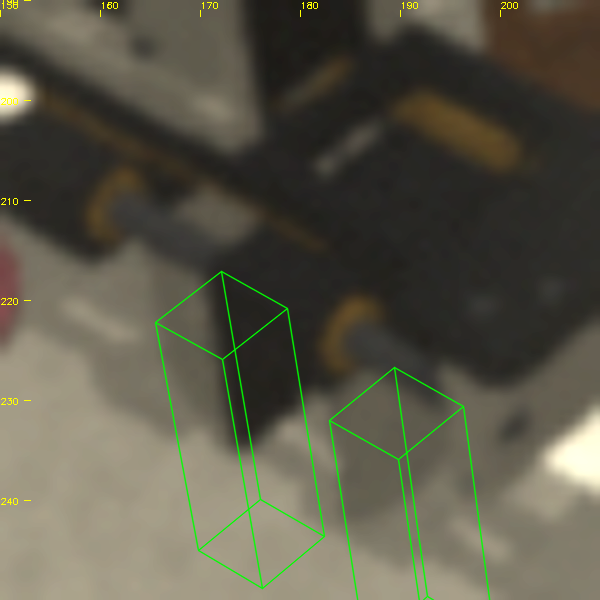

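```bash
python3 - <<'E'
from h import *
for z in(0,10,20): print(z,onz("scene",(173.3,235.5),z).round(1))
E
```

```text
0 [ 512.2 -105.1    0. ]
10 [ 520.5 -111.8   10. ]
20 [ 528.8 -118.4   20. ]
```

send_rows --moves '[[[0, -20, 0], [0, 0, 0], 40], [[0, -40, 0], [0, 0, 0], 60], [[0, -45, 0], [0, 0, 0], 80], [[0, -20, 0], [0, 0, 0], 91], [[0, 0, 0], [0, 0, 0], 91]]'

```text
time: 20.27
tool_pos: [526.5, -95.1, 110.2]
tcp_rot: [-1.571, 0.0, -1.572]
contact_force: [-0.1, -0.3, -0.5]
grip_width: 75.6
```

```bash
python3 - <<'E'
from go import *
for p in [(113,232.3),(125,223.7),(144.2,233.3),(131.5,257-.5)]: print(onz("scene",p,92).round(1))
go(511,-204.5,105,-1.57+.045)
E
```

```text
[ 493.4 -224.8   92. ]
[ 493.5 -196.5   92. ]
[ 541.5 -193.    92. ]
[ 566.4 -245.6   92. ]
t 20.27 pos [526.5 -95.1 110.2] rot [-1.571  0.    -1.572] w 75.6 F [-0.1 -0.3 -0.5]
shift [109.4   5.2 -15.3] turn deg [ 0.01 -2.72 -0.02]
```

send_rows --moves '[[[28, 0, -4], [0, 0, 0], 91], [[28, 0, -4], [0, 0, 0], 91], [[28, 0, -4], [0, 0, 0], 91], [[28, 0, -2], [0, -1.5, 0], 91], [[0, 0, 0], [0, 0, 0], 91]]'

```text
time: 20.9
tool_pos: [509.3, -208.4, 102.2]
tcp_rot: [-1.58, 0.006, -1.544]
contact_force: [-0.3, 0.2, 0.5]
grip_width: 90.9
```

```bash
cat > kv.py <<'E'
from ov import *
from go import go
def kv(n,box,f,w=46,c="scene"):
    im=viewer.capture(c); o=bot.get_obs(); p=o['tool_pos']; yaw=o['tcp_rot'][2]; zt=p[2]+15.5; L=[]
    for s in(w,-w-19): L+=boxl(c,(p[0],p[1],yaw),-9.5,9.5,s,s+19,zt,zt+50,(0,255,0))
    cr(im,*box,f,n,L)
E
python3 - <<'E'
from kv import *
go(512.5,-207,105,-1.55)
kv("pics/z_scene.png",(90,150,90,120),5)
kv("pics/z_top.png",(300,190,100,90),6,c="top")
E
```

```text
t 20.9 pos [ 509.3 -208.4  102.2] rot [-1.58   0.006 -1.544] w 90.9 F [-0.3  0.2  0.5]
shift [-1.3 -2.8  3.3] turn deg [ 0.51  0.32 -0.31]
```

View pics/z_scene.png

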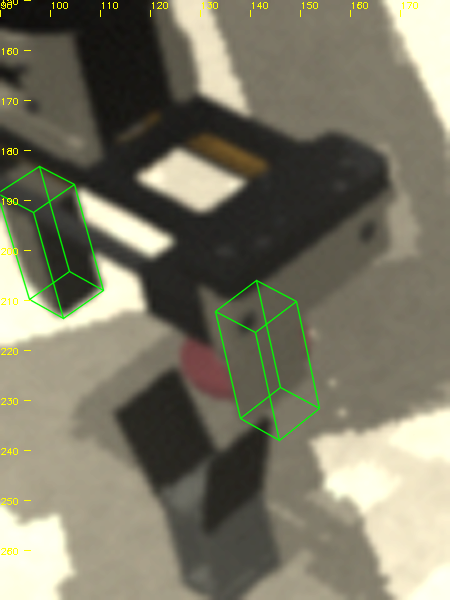

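View pics/z_top.png

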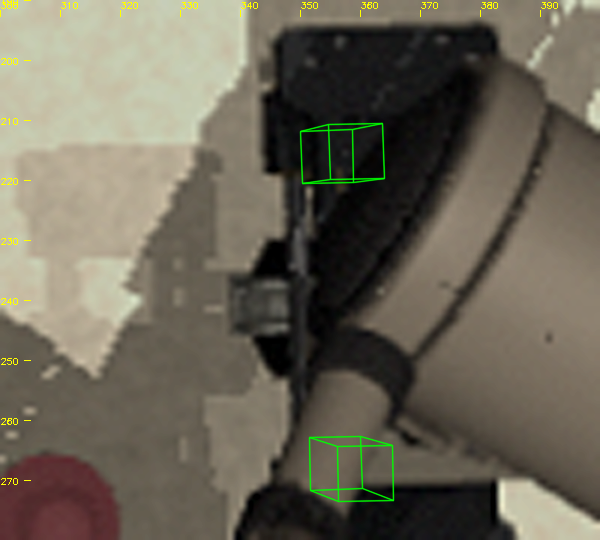

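send_rows --moves '[[[-1, 10, 2], [0.5, 0.3, -0.3], 91], [[0, 18, 0], [0, 0, 0], 91], [[0, 0, 0], [0, 0, 0], 91]]'

```text
time: 21.38
tool_pos: [511.0, -201.9, 71.8]
tcp_rot: [-1.572, 0.002, -1.546]
contact_force: [-0.4, -0.1, -0.8]
grip_width: 91.1
```

```bash
python3 - <<'E'
from kv import *
go(512.5,-207,45.5,-1.55)
kv("pics/z2_scene.png",(85,170,90,110),6)
E
```

```text
t 21.38 pos [ 511.  -201.9   71.8] rot [-1.572  0.002 -1.546] w 91.1 F [-0.4 -0.1 -0.8]
shift [ 5.2 26.3  1.4] turn deg [ 0.08  0.21 -0.13]
```

View pics/z2_scene.png

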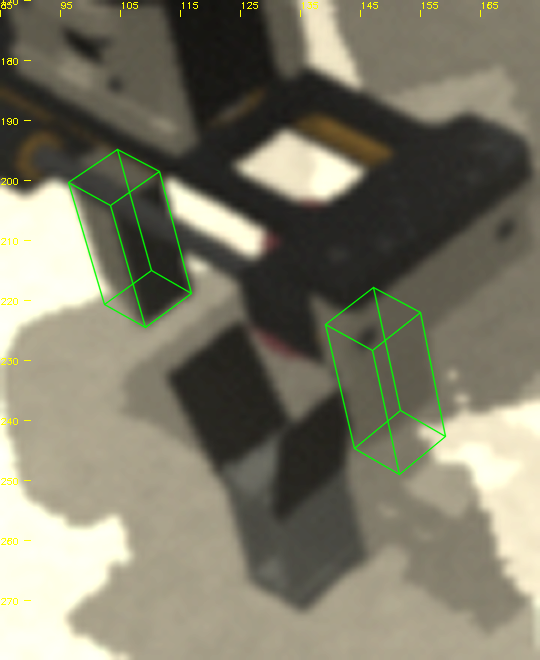

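```bash
python3 - <<'E'
from kv import *
p=bot.get_obs()['tool_pos']; print(proj("scene",[[p[0],p[1],92],[p[0],p[1],50],[p[0],p[1],0]]).round(1))
for z in (85,88,92): print(onz("scene",(127,233.2),z).round(1))
im=viewer.capture("scene"); cr(np.clip(im.astype(float)**.7*4,0,255).astype('uint8'),105,215,50,65,12,"pics/z3.png",gain=1)
E
```

```text
[[129.2 229.4]
 [133.3 245.6]
 [137.8 263.7]]
[ 509.3 -207.2   85. ]
[ 512.2 -209.    88. ]
[ 515.9 -211.3   92. ]
```

View pics/z3.png

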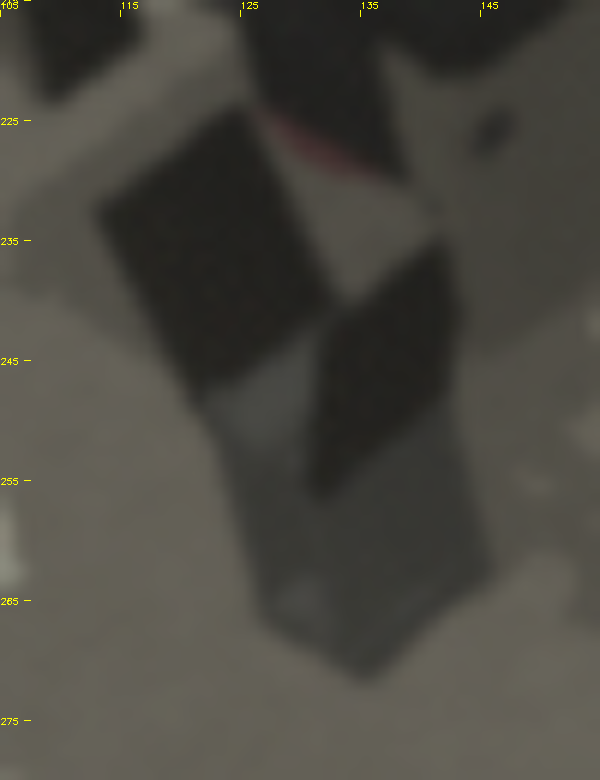

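send_rows --moves '[[[4, 0, 1], [0, 0.2, 0], 91], [[0, 12, 0], [0, 0, 0], 91], [[0, 12, 0], [0, 0, 0], 91], [[0, 0, 0], [0, 0, 0], 91]]'

```text
time: 21.98
tool_pos: [513.9, -207.0, 48.8]
tcp_rot: [-1.568, -0.0, -1.55]
contact_force: [-0.1, -0.1, 0.7]
grip_width: 91.1
```

```bash
python3 - <<'E'
from kv import *
go(512,-206,45.5,-1.55)
kv("pics/z4_scene.png",(85,170,90,110),6)
E
```

```text
t 21.98 pos [ 513.9 -207.    48.8] rot [-1.568 -0.    -1.55 ] w 91.1 F [-0.1 -0.1  0.7]
shift [-1.1  3.3 -1.9] turn deg [-0.18 -0.    0.03]
```

View pics/z4_scene.png

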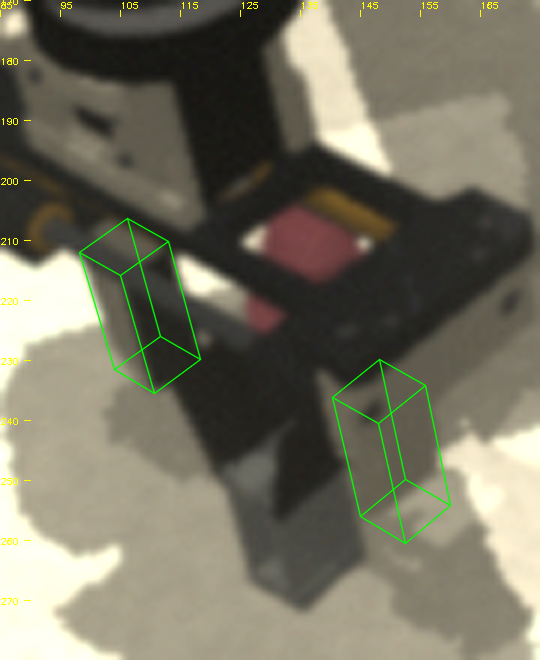

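send_rows --moves '[[[-1, 3, -1.5], [-0.2, 0, 0], 91], [[0, 0, 0], [0, 0, 0], 70], [[0, 0, 0], [0, 0, 0], 55], [[0, 0, 0], [0, 0, 0], 40], [[0, 0, 0], [0, 0, 0], 30], [[0, 0, 0], [0, 0, 0], 20], [[0, 0, 0], [0, 0, 0], 20], [[0, 0, 0], [0, 0, 0], 20]]'

```text
time: 23.02
tool_pos: [511.5, -207.2, 49.9]
tcp_rot: [-1.572, -0.003, -1.549]
contact_force: [-4.4, -0.3, 6.6]
grip_width: 30.1
```

```bash
python3 - <<'E'
from kv import *
go(512,-206,45.5,-1.55)
kv("pics/z5_scene.png",(85,170,90,110),6,w=14)
E
```

```text
t 23.02 pos [ 511.5 -207.2   49.9] rot [-1.572 -0.003 -1.549] w 30.1 F [-4.4 -0.3  6.6]
shift [-1.2  4.4  0.5] turn deg [0.08 0.07 0.19]
```

View pics/z5_scene.png

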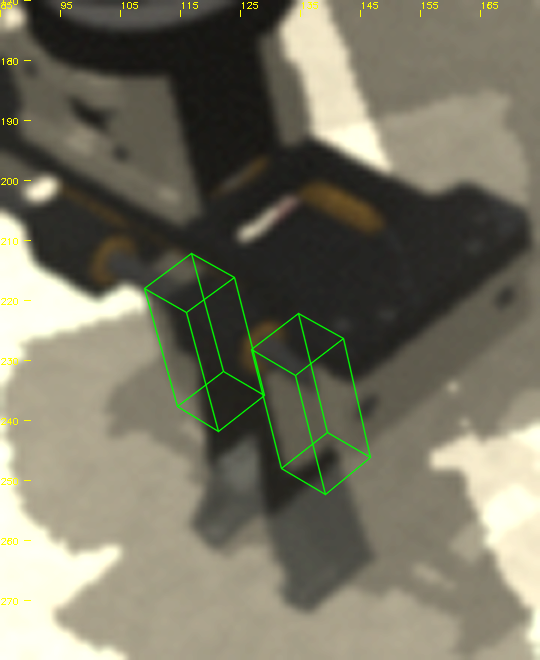

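send_rows --moves '[[[0, 0, 0], [0, 0, 0], 20], [[0, 0, 0], [0, 0, 0], 20], [[0, -5, 0], [0, 0, 0], 20], [[0, -10, 0], [0, 0, 0], 20], [[0, -10, 0], [0, 0, 0], 20], [[0, 0, 0], [0, 0, 0], 20]]'

```text
time: 23.82
tool_pos: [512.5, -207.3, 77.1]
tcp_rot: [-1.57, -0.004, -1.549]
contact_force: [0.6, 0.3, -0.8]
grip_width: 27.1
```

```bash
python3 - <<'E'
from kv import *
go(512,-206,45.5,-1.55)
kv("pics/z6_scene.png",(85,150,90,130),5,w=14)
E
```

```text
t 23.82 pos [ 512.5 -207.3   77.1] rot [-1.57  -0.004 -1.549] w 27.1 F [ 0.6  0.3 -0.8]
shift [-1.4 31.6 -0.5] turn deg [-0.07  0.05  0.23]
```

View pics/z6_scene.png

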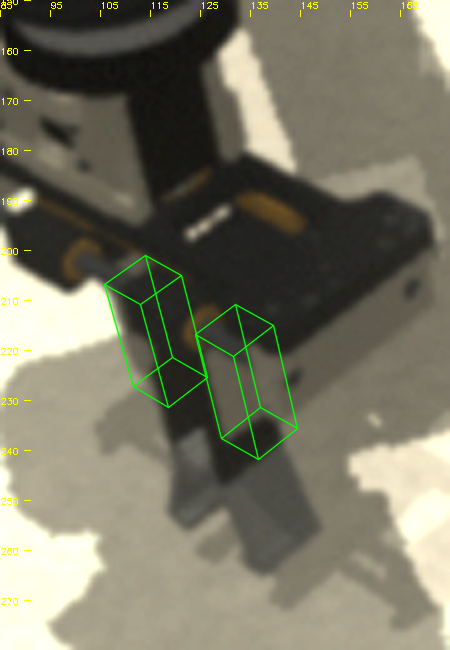

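```bash
python3 - <<'E'
from kv import *
for z in(10,20,25,30,35,40): print(z,onz("scene",(138,264.6),z).round(1),onz("scene",(149,255.5),z).round(1),onz("scene",(122,255.6),z).round(1))
E
```

```text
10 [ 521.9 -208.9   10. ] [ 521.4 -179.8   10. ] [ 478.7 -211.3   10. ]
20 [ 530.2 -214.1   20. ] [ 529.7 -185.4   20. ] [ 487.6 -216.5   20. ]
25 [ 534.3 -216.7   25. ] [ 533.8 -188.3   25. ] [ 492.  -219.1   25. ]
30 [ 538.4 -219.3   30. ] [ 538.  -191.1   30. ] [ 496.5 -221.7   30. ]
35 [ 542.5 -222.    35. ] [ 542.1 -193.9   35. ] [ 500.9 -224.3   35. ]
40 [ 546.7 -224.6   40. ] [ 546.2 -196.7   40. ] [ 505.3 -226.9   40. ]
```

send_rows --moves '[[[0, -20, 0], [0, 0, 0], 20], [[0, -30, 0], [0, 0, 0], 20], [[0, -30, 0], [0, 0, 0], 20], [[0, -25, 0], [0, 0, 0], 20], [[0, 0, 0], [0, 0, 0], 20], [[-20, 0, 0], [0, 0, 0], 20], [[-28, 0, 0], [0, 0, 0], 20], [[-28, 0, 0], [0, 0, 0], 20], [[-28, 0, 0], [0, 0, 0], 20], [[-28, 0, 0], [0, 0, 0], 20], [[-20, 0, 0], [0, 0, 0], 20], [[0, 0, 0], [0, 0, 0], 20]]'

```text
time: 25.38
tool_pos: [500.9, -41.1, 172.3]
tcp_rot: [-1.591, 0.007, -1.548]
contact_force: [0.4, 0.2, -0.1]
grip_width: 27.2
```

```bash
python3 - <<'E'
from kv import *
go(512.6,29.7,190,-1.92)
kv("pics/y1_scene.png",(110,60,130,140),4,w=14)
E
```

```text
t 25.38 pos [500.9 -41.1 172.3] rot [-1.591  0.007 -1.548] w 27.2 F [ 0.4  0.2 -0.1]
shift [-70.7 -17.4  13. ] turn deg [ 1.22 21.32 -0.19]
```

View pics/y1_scene.png

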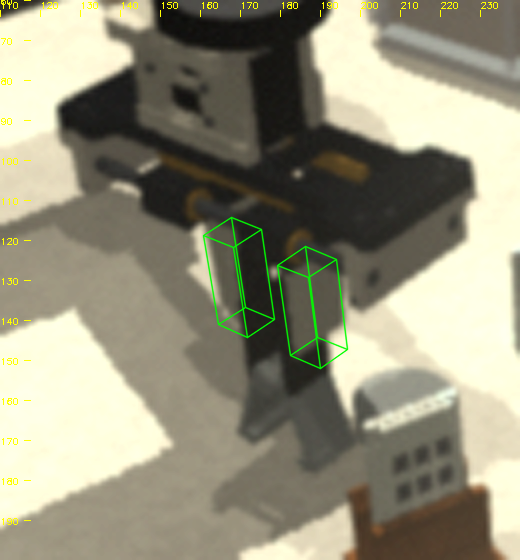

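send_rows --moves '[[[0, -18, 12], [1.2, 7, 0], 20], [[0, 0, 0], [0, 7, 0], 20], [[0, 0, 0], [0, 7, 0], 20], [[0, 0, 0], [0, 0, 0], 20]]'

```text
time: 25.92
tool_pos: [512.2, -43.0, 187.7]
tcp_rot: [-1.576, 0.004, -1.927]
contact_force: [0.3, -0.4, -1.5]
grip_width: 27.4
```

```bash
python3 - <<'E'
from kv import *
go(512.6,29.7,185,-1.92)
E
```

```text
t 25.93 pos [512.2 -43.  187.7] rot [-1.576  0.004 -1.927] w 27.4 F [ 0.3 -0.4 -1.5]
shift [-68.2   3.2 -24.9] turn deg [ 0.31 -0.39 -0.25]
```

send_rows --moves '[[[-16, 0, -6], [0.3, -0.4, -0.2], 20], [[-16, -2, -6], [0, 0, 0], 20], [[-16, -2, -6], [0, 0, 0], 20], [[-16, -2, -6], [0, 0, 0], 20], [[0, 0, 0], [0, 0, 0], 20]]'

```text
time: 26.55
tool_pos: [510.8, 31.1, 193.8]
tcp_rot: [-1.572, 0.001, -1.913]
contact_force: [0.1, 0.1, -0.7]
grip_width: 27.4
```

```bash
python3 - <<'E'
from kv import *
go(512.6,29.7,175,-1.92)
E
```

```text
t 26.55 pos [510.8  31.1 193.8] rot [-1.572e+00  1.000e-03 -1.913e+00] w 27.4 F [ 0.1  0.1 -0.7]
shift [ 0.8 18.8  2.2] turn deg [ 0.06  0.38 -0.06]
```

send_rows --moves '[[[1, 8, 2], [0, 0.4, 0], 20], [[0, 8, 0], [0, 0, 0], 20], [[0, 0, 0], [0, 0, 0], 20]]'

```text
time: 26.92
tool_pos: [512.2, 28.8, 176.2]
tcp_rot: [-1.572, 0.0, -1.921]
contact_force: [0.1, -0.3, -0.9]
grip_width: 27.6
```

```bash
python3 - <<'E'
from kv import *
go(512.6,29.7,129.5,-1.92)
st=np.load("st.npy")
for c,b,f in(("scene",(175,110,70,100),7),("top",(200,190,110,90),7)):
    im=viewer.capture(c); p=bot.get_obs()['tool_pos']; zm=p[2]-46.5; yaw=bot.get_obs()['tcp_rot'][2]+np.pi/2
    L=boxl(c,st,0,6,-22,22,50,108,(0,0,255))+boxl(c,st,-7.5,-1.5,-28,28,60,108,(255,0,0))
    for s in(15.5,-27.5): L+=boxl(c,(p[0],p[1],yaw),s,s+12,-15,15,zm,zm+2,(0,255,0))
    cr(im,*b,f,f"pics/x1_{c}.png",L)
E
```

```text
t 26.93 pos [512.2  28.8 176.2] rot [-1.572  0.    -1.921] w 27.6 F [ 0.1 -0.3 -0.9]
shift [-1.  46.7  0.1] turn deg [ 0.09 -0.05 -0.01]
```

View pics/x1_scene.png

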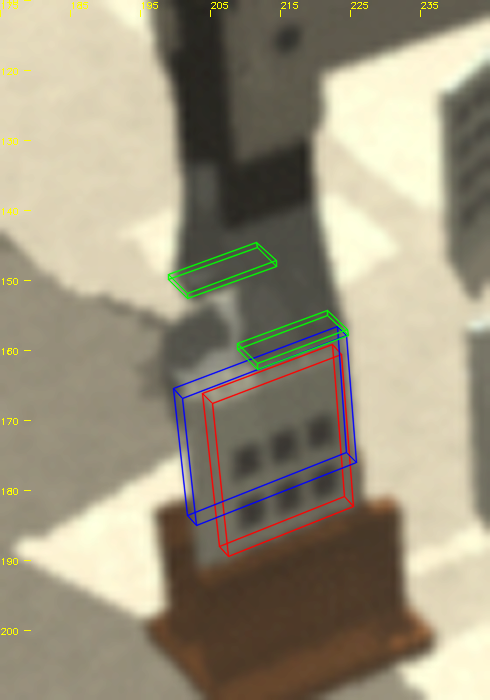

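View pics/x1_top.png

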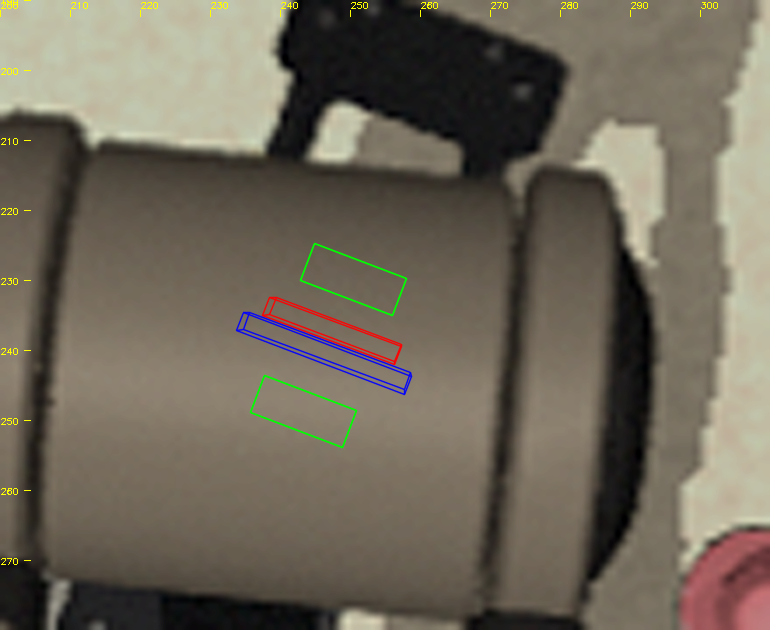

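send_rows --moves '[[[-1, 6, 0], [0, 0, 0], 20], [[0, 6, 0], [0, 0, 0], 20], [[0, 6, 0], [0, 0, 0], 20], [[0, 0, 0], [0, 0, 0], 20]]'

```text
time: 27.52
tool_pos: [513.1, 29.4, 157.7]
tcp_rot: [-1.571, 0.001, -1.922]
contact_force: [0.3, -0.2, -0.1]
grip_width: 27.8
```

```bash
cat > xv.py <<'E'
from kv import *
def xv(n,dm=46.5):
    st=np.load("st.npy"); c="scene"
    go(512.6,29.7,129.5,-1.92)
    im=viewer.capture(c); o=bot.get_obs(); p=o['tool_pos']; zm=p[2]-dm; yaw=o['tcp_rot'][2]+np.pi/2
    L=boxl(c,st,0,6,-22,22,108,108,(0,0,255))+boxl(c,st,-7.5,-1.5,-28,28,108,108,(255,0,0))
    for s in(15.5,-27.5): L+=boxl(c,(p[0],p[1],yaw),s,s+12,-15,15,zm,zm+2,(0,255,0))
    cr(np.clip(255*(im/255.)**.6,0,255).astype('uint8'),180,115,60,90,8,n,L,gain=1)
E
python3 -c "
from xv import *
xv('pics/x2.png')"
```

```text
t 27.52 pos [513.1  29.4 157.7] rot [-1.571e+00  1.000e-03 -1.922e+00] w 27.8 F [ 0.3 -0.2 -0.1]
shift [-0.1 28.2 -0.5] turn deg [ 0.01 -0.09 -0.03]
```

View pics/x2.png

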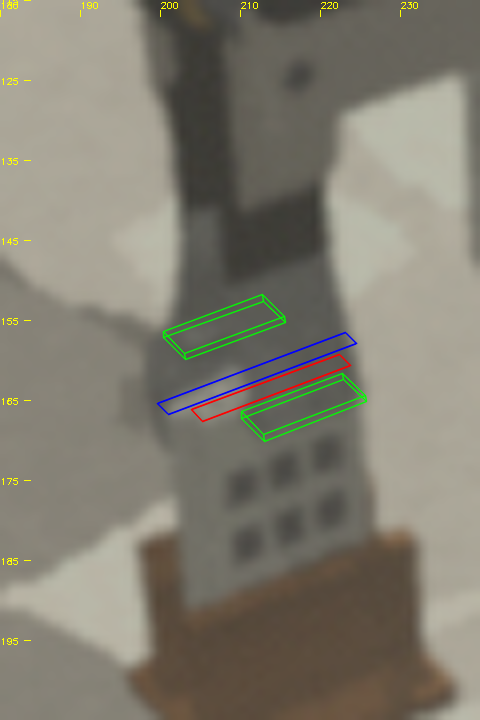

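send_rows --moves '[[[0, 5, 0], [0, 0, 0], 20], [[0, 5, 0], [0, 0, 0], 20], [[0, 4, 0], [0, 0, 0], 20], [[0, 0, 0], [0, 0, 0], 20]]'

```text
time: 28.08
tool_pos: [513.5, 29.5, 143.2]
tcp_rot: [-1.57, 0.001, -1.921]
contact_force: [0.5, 0.3, -0.2]
grip_width: 27.3
```

```bash
python3 -c "
from xv import *
xv('pics/x3.png')"
```

```text
t 28.07 pos [513.5  29.5 143.2] rot [-1.570e+00  1.000e-03 -1.921e+00] w 27.3 F [ 0.5  0.3 -0.2]
shift [ 0.1 13.7 -0.9] turn deg [-0.04 -0.08 -0.05]
```

View pics/x3.png

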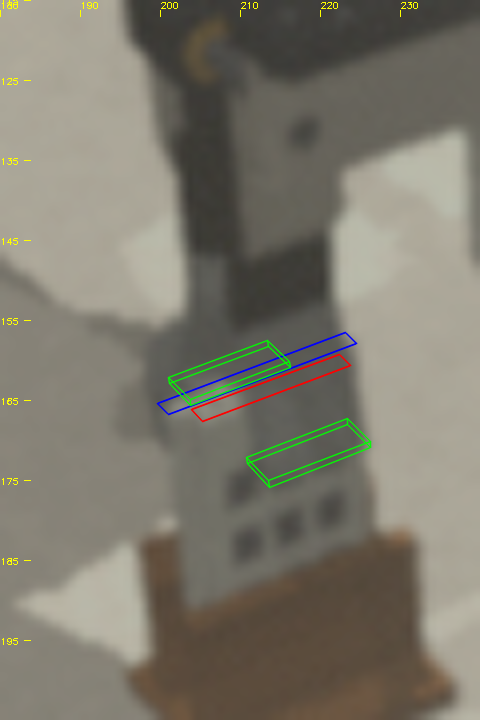

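send_rows --moves '[[[0, 5, -1], [0, 0, 0], 20], [[0, 5, 0], [0, 0, 0], 20], [[0, 3, 0], [0, 0, 0], 20], [[0, 0, 0], [0, 0, 0], 20], [[0, 0, 0], [0, 0, 0], 20]]'

```text
time: 28.75
tool_pos: [512.7, 29.8, 129.6]
tcp_rot: [-1.569, 0.001, -1.921]
contact_force: [-0.1, -0.2, 0.2]
grip_width: 27.5
```

```bash
python3 - <<'E'
from xv import *
xv('pics/x4.png')
im=viewer.capture("scene"); cv2.imwrite("pics/x5.png",np.clip(cv2.resize(im[60:230,90:320],(800,591),interpolation=cv2.INTER_CUBIC)*1.5,0,255).astype('uint8'))
for t in("clip_mouth","pile_top","card"): print(t,[(round(d['conf'],2),np.round(d['point'],1)) for d in spot_point("scene",t)][:3])
print(proj("scene",T(np.load("st.npy"),[(-1.5,0,83),(-4.5,0,8)])))
E
```

```text
t 28.75 pos [512.7  29.8 129.6] rot [-1.569e+00  1.000e-03 -1.921e+00] w 27.5 F [-0.1 -0.2  0.2]
shift [ 0.2  0.1 -0.1] turn deg [-0.08 -0.08 -0.06]
clip_mouth [(0.79, array([216.4, 172.2]))]
pile_top [(0.82, array([212.1, 165. ]))]
card [(0.73, array([250.2, 182.3])), (0.49, array([240.4, 146. ])), (0.41, array([213.2, 199. ]))]
[[213.33878369 171.42851158]
 [215.22294068 197.72948423]]
```

View pics/x4.png

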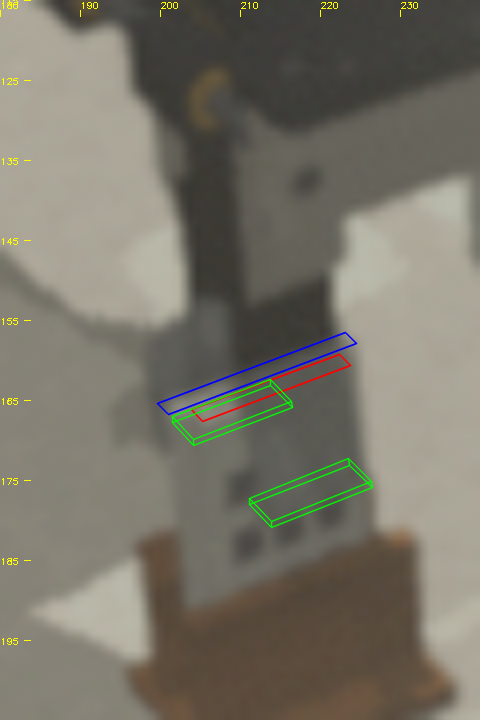

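View pics/x5.png

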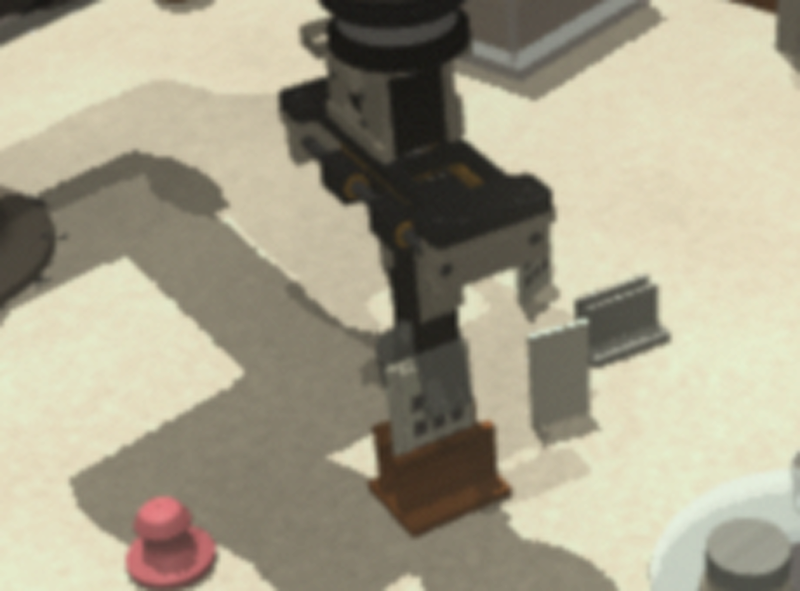

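```bash
python3 -c "
from plant import bot
print(bot.close_job())"
```

```text
the job is handed in; nothing more can be done
None
```

The loose card is standing in the stand's slot, and the arm is holding the spring clip wide open over the middle of the two cards. I've handed the job in after about 29 s on the robot's clock. No verdict was reported.

**Card:** I took it from the steel rest and lowered it in front of the fixed card until it touched the slot floor, then let go. Pictures after release showed both card tops level. The loose card was centred to about 1 mm and sat about 4.5 mm in front of the stand's origin (4.5 mm is the slot's middle).

**Clip:** It is gripped at its wide-open stop; the fingers read 27.5 mm, and the handles should be 28 mm apart. By my overlays its lips are about 25 mm below the card tops, turned to match the stand's estimated angle. The force reading was about 0 N, so I saw no sign of it touching the cards or stand.

**Checks that disagreed:**
- **Tool height:** The reported tool height was about 37 mm too low compared with where the fingers really were. I measured this from the pictures and by lowering the fingertips to the table, and corrected for it. The descent stopped there without the force reading showing any contact.
- **Clip position:** My last network reading put the clip's mouth about 3 pixels (roughly 5–7 mm) along the cards from where I aimed. My own overlay agreed with the aim to within 2–3 mm. Both are within the 13 mm allowed.
- **Top camera:** The arm hid this last placement from the top camera, so the final position was only checked in the scene view.

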